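# Refit the filters of the bench extraction unit

### The arm

A 6-joint arm with a two-finger parallel gripper is mounted at the origin on the work surface. World frame = base frame: x ahead of the robot, y to its left, z up, the work surface at z = 0. Lengths are in m, angles in rad, forces in N, time in s.
With the tool pointing down it reaches from about 0.375 to 0.9 m from the base axis. Payload 3.1 kg.
Tool frame: the origin (TCP) lies between the finger pads; the fingertips stand 17 mm ahead of it and the grasp point (between the pads) lies 2 mm behind it (robot.nose_length is the distance from the TCP to the fingertips, in m); z points along the fingers, y is the line along which they close (so a half turn about z gives the same grasp; the last joint's range is limited). The gripper opens to 87 mm and grips with 3 to 60 N. Pads are 19 mm wide; open, the fingers measure 117 mm over their backs; the gripper's body (75 mm by 190 mm) begins 51 mm behind the grasp point.
Start: joints at [1.03, 0.527, 1.433, -0, 1.181, -0.178], TCP at [0.221, 0.585, 0.24] pointing down, gripper open.
Joint ranges: [-3.08, 3.08], [-0.75, 2.2], [0.22, 2.44], [-1.43, 4.57], [0, 2.65], [-2.85, 2.85]. Speed limits (rad/s): [2.79, 2.79, 3.14, 3.14, 3.14, 3.14].

### API

Orientations are given as a unit quaternion [x, y, z, w].
In Python, from rig import robot, cams gives the robot as it stands.
- The arm moves only by the shell command python3 -m pendant 'ROWS' [FORCE]. ROWS is JSON, a list of rows, each an object with "jaw": the opening, from 0 (shut) to 1 (fully open); "linear": the shift along the tool's x, y, z in cm, a list of three; "twist": the turn about the tool's z in degrees. A call has 1 to 12 rows; each row shifts and turns the commanded pose from where the row before left it, along the tool's axes as they then stand; what a row does not reach is not made up. A row lasts 1/12 s, in which the tool goes at most 41.7 mm and 7.16 degrees, less where a joint would pass 70% of its speed; a pose out of reach is approached as far as the arm can. A call is refused whole if a number of a shift passes 4.17 or a number of a turn 7.16, either way. A call with a gripper value outside its range is refused whole. The fingers move at their own pace and stop on an object; FORCE is the grip in N (left out, the last holds). Time passes only in rows, so rows that do not move let the fingers close. It gives the time, the measured TCP pose, the force, the opening and the grip force at its end, in the units of the state.
- robot.get_obs(): the state, without advancing time (a new reading comes with each control period).
- cams.camera(name): name is "side" or "top" or "wrist"; returns a dict with "color" (420x560x3 uint8, blue, green, red), "depth" (420x560 float32, m along the optical axis (not along the pixel's ray), 0 where there is no reading), "fov_y" (degrees; the focal length in pixels is half the picture's height over the tangent of half this angle, whatever the lens; pixels are square), "cx", "cy" (the principal point, pixels), "view" (4x4, takes a point from world to camera coordinates). Camera axes: x right, y down, z forward; pixel columns grow to the right and rows downward; lengths in m; the calibration is good to about 2 mm. A picture is of the moment at which its call begins.
- robot.hand_in(): hands the job in; it is judged then, once.
The state is a dict: "time": time; "q": joint angles; "joint_velocities": joint speeds; "joint_torque": joint torques, N m; "position": TCP position; "tool_rot": TCP orientation; "ft_force": force on the tool from outside, world axes, zero at the start; "moment": the same for the moment, N m; "grip_width": finger opening in m; "grip_force": force on a finger pad.
Only numpy, scipy, OpenCV 4.12 (cv2) and the standard library are available. Lean on these libraries where they do the work, as an engineer would, in place of code of your own. Each camera call takes 0.05 s, during which the arm holds its last target. There are 200 camera calls.

### The job

Refit the extraction unit: isolate it by throwing the toggle lever over to the side away from where it now leans, then, on the table, seat every filter element (block with a grip rib) fully home in an open metal carrier of its own. Only when all the elements are in carriers, set each loaded carrier flat in a bay of the unit; then press the canister's sprung cap right down and let it spring back to give a dose of filter precoat, and last of all throw the lever fully back to where it was. A carrier with no element stays out of the unit, and the other things on the table are left where they are.

Things in the scene. Friction and masses are not known exactly. Their poses are not given: they have to be found in the camera images.
- element0: Filter element: a pleated grey block 100 mm long (its x), 40 mm wide (y), 42 mm high, with a black upright grip rib centred on top, 60 mm (x) by 14 mm (y) by 28 mm high, so 70 mm high in all; about 0.18 kg. Origin: centre of its underside; z up. All elements are alike; only two or three are present.
- element1: Filter element: a pleated grey block 100 mm long (its x), 40 mm wide (y), 42 mm high, with a black upright grip rib centred on top, 60 mm (x) by 14 mm (y) by 28 mm high, so 70 mm high in all; about 0.18 kg. Origin: centre of its underside; z up. All elements are alike; only two or three are present.
- element2: Filter element: a pleated grey block 100 mm long (its x), 40 mm wide (y), 42 mm high, with a black upright grip rib centred on top, 60 mm (x) by 14 mm (y) by 28 mm high, so 70 mm high in all; about 0.18 kg. Origin: centre of its underside; z up. All elements are alike; only two or three are present.
- carrier0: Carrier: open-topped bare-metal tray, outside 118 mm long (its x), 58 wide (y), 50 high; walls 5.5, floor 5, so the inside is 107 x 47 mm and an element drops in with 3.5 mm to spare all round, its rib standing out of the top. About 0.25 kg; no handle: it is held across its two long sides. Origin: centre of its underside. All three are alike and any will do, either way round.
- carrier1: Carrier: open-topped bare-metal tray, outside 118 mm long (its x), 58 wide (y), 50 high; walls 5.5, floor 5, so the inside is 107 x 47 mm and an element drops in with 3.5 mm to spare all round, its rib standing out of the top. About 0.25 kg; no handle: it is held across its two long sides. Origin: centre of its underside. All three are alike and any will do, either way round.
- carrier2: Carrier: open-topped bare-metal tray, outside 118 mm long (its x), 58 wide (y), 50 high; walls 5.5, floor 5, so the inside is 107 x 47 mm and an element drops in with 3.5 mm to spare all round, its rib standing out of the top. About 0.25 kg; no handle: it is held across its two long sides. Origin: centre of its underside. All three are alike and any will do, either way round.
- extractor: Fixed grey extraction unit, 420 mm wide along its y, with a row of three open-topped bays along y in front (towards the robot) and a fan housing 85 mm high behind, its front face 90 mm behind (+x) the bay centre line. Origin: on the table under the middle bay, x pointing away from the robot side.
- bay0 (a point): Centre of the floor of bay 0, 20 mm above the table; axes as the unit's, bays 135 mm apart along y. Inside 125 mm (y) by 65 mm (x): a carrier goes in with its long side along the unit's y, 3.5 mm to spare all round. The long walls rise 14 mm above the floor, the end walls 30 mm, so a carrier's long sides can be held above the walls.
- bay1 (a point): Centre of the floor of bay 1, 20 mm above the table; axes as the unit's, bays 135 mm apart along y. Inside 125 mm (y) by 65 mm (x): a carrier goes in with its long side along the unit's y, 3.5 mm to spare all round. The long walls rise 14 mm above the floor, the end walls 30 mm, so a carrier's long sides can be held above the walls.
- bay2 (a point): Centre of the floor of bay 2, 20 mm above the table; axes as the unit's, bays 135 mm apart along y. Inside 125 mm (y) by 65 mm (x): a carrier goes in with its long side along the unit's y, 3.5 mm to spare all round. The long walls rise 14 mm above the floor, the end walls 30 mm, so a carrier's long sides can be held above the walls.
- cap_top (a point): Centre of the top of the black sprung cap (38 mm across, top about 193 mm above the table) on the fixed aluminium canister, 72 mm across on a 110 mm square foot plate 10 mm thick; moves down with the cap.
- cap (a joint): Travel of the sprung cap, m: 0 up, 0.010 fully down. It starts to move at about 2.5 N, takes about 7.5 N fully down, and springs back.
- switch_base: Block of the isolator switch (70 mm along its x, 50 mm wide, 25 mm high), fixed on the table, with the black toggle lever on it. Origin: centre of its underside; its x is the lever's direction of swing.
- switch_tip (a point): Centre of the ball (26 mm across) at the end of the lever, 80 mm from the hinge, which lies across the block 22 mm above the table; at 0.5 rad the lever is upright and the ball about 102 mm above the table, at either end about 92 mm and 38 mm to that side.
- switch (a joint): Angle of the isolator lever, rad: 0 is leaned fully over to the -x of its block (isolated), 1.0 is leaned fully over to the block's +x (running). It stays where it is left.
- wrench: Loose wrench lying on the table, a bystander. Origin: its underside or handle point.
- discs: Loose stack of grinding discs, 116 mm across, 14 mm high, a bystander. Origin: its underside or handle point.
There are look-alikes about, which are no part of the job. What is shaped like the switch_base but turquoise is not meant.

How it is judged:
By the outcome, as a careful person would: the job done as asked, in the order asked, and still so for the second after the job is handed in, with the robot touching nothing.
Of element0, element1, element2 only 2 to 3 are there at a start; the rules pass over those that are not, and their reading is None.
At some moment in a run one of element0, element1, element2, carrier0, carrier1, carrier2 may be knocked a few centimetres aside while the robot is not near it.
It also fails if it takes over 210 s, if anything falls off the work surface, if the arm or the gripper's body presses on something with over 40 N, if the wrist force passes 120 N, or if a joint passes its speed limit or range.

## Working session

There is one attempt and no reset: what is moved stays moved. The work goes in short steps, Python scripts to look and compute and a shell command to move; the robot and the scene stay as the last step left them, time stands still between calls to the robot, and variables do not carry over. Pictures are saved under pics/ and viewed, at most 14 in all, crops included, and the job is handed in when it is done.

```bash
ls; mkdir -p pics; cat > h.py <<'E'
import numpy as np, cv2
from rig import robot, cams
def grab(n):
    c=cams.camera(n); np.savez(f'{n}.npz',**{k:np.asarray(v) for k,v in c.items()}); return c
def load(n): return dict(np.load(f'{n}.npz'))
def foc(c): return 210/np.tan(np.radians(float(c['fov_y']))/2)
def pt(c,u,v,z=None,):
    """world point at pixel; by depth or by plane z"""
    f=foc(c); r=np.array([(u-c['cx'])/f,(v-c['cy'])/f,1.0]); T=np.linalg.inv(c['view'])
    if z is None:
        d=c['depth'][int(round(v)),int(round(u))]; return T[:3,:3]@(r*d)+T[:3,3]
    w=T[:3,:3]@r; o=T[:3,3]; return o+w*(z-o[2])/w[2]
def cloud(c):
    f=foc(c); v,u=np.mgrid[0:420,0:560]; d=c['depth']
    P=np.stack([(u-c['cx'])/f*d,(v-c['cy'])/f*d,d],-1); T=np.linalg.inv(c['view'])
    return P@T[:3,:3].T+T[:3,3]
E
python3 - <<'E'
from h import *
for n in ['top','side']:
    c=grab(n); cv2.imwrite(f'pics/{n}0.png',cv2.resize(c['color'],(800,600),interpolation=cv2.INTER_CUBIC))
    print(n,c['fov_y'],c['cx'],c['cy'],np.linalg.inv(c['view']).round(3).tolist())
o=robot.get_obs();print(o['position'],o['tool_rot'],o['time'])
E
```

```text
pics
top 55.11069069750049 279.00106035705846 211.97088963530825 [[-0.016, -0.991, 0.135, 0.318], [-1.0, 0.016, -0.002, -0.089], [0.0, -0.135, -0.991, 1.519], [0.0, 0.0, 0.0, 1.0]]
side 51.92739072593659 285.93010881681465 213.55579024057084 [[0.754, -0.502, 0.423, -0.045], [-0.656, -0.594, 0.465, -0.713], [0.017, -0.628, -0.778, 1.151], [0.0, 0.0, 0.0, 1.0]]
[0.22085905 0.58398051 0.23865703] [ 1.79924936e-01  9.83679830e-01 -9.39408037e-04 -3.57532401e-04] 0.1
```

View pics/top0.png

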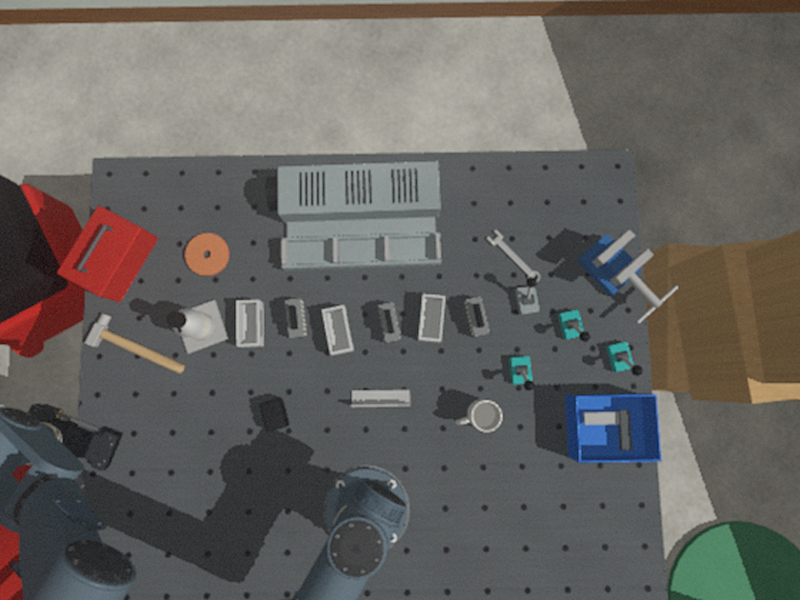

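View pics/side0.png

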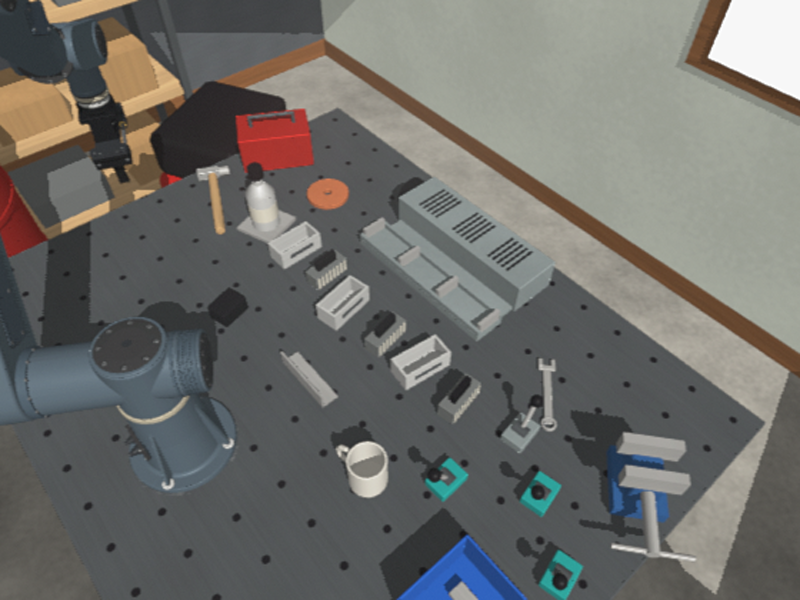

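Three elements and three carriers, spread along y. In the top view (800 px scale), four things look like the switch: a grey block at (527,298), and turquoise ones at (571,323), (621,357) and (521,369). Only the grey one fits, with its lever leaning up-image to a ball at (532,280). The canister is at (195,322). I'll confirm in a crop and measure everything.

```bash
cat > meas.py <<'E'
from h import *
def rect(P,roi,z0,z1,ang0=None):
    """roi=(u0,u1,v0,v1) in 560x420 pixels"""
    u0,u1,v0,v1=roi; Q=P[v0:v1,u0:u1].reshape(-1,3); m=(Q[:,2]>z0)&(Q[:,2]<z1)
    Q=Q[m]; (c,(a,b),t)=cv2.minAreaRect((Q[:,:2]*1000).astype(np.float32))
    if a<b: a,b,t=b,a,t+90
    t=(t+90)%180-90
    return np.round([c[0],c[1],a,b,t,Q[:,2].max()*1000,len(Q)],1)
E
python3 - <<'E'
from meas import *
c=load('top');P=cloud(c);s=.7
def R(u0,u1,v0,v1): return [int(x*s) for x in (u0,u1,v0,v1)]
for n,r,z0,z1 in [('c0',(228,272,290,355),.04,.06),('c1',(312,360,295,365),.04,.06),('c2',(412,452,285,350),.04,.06),
  ('e0',(280,312,290,345),.03,.05),('e1',(370,405,295,350),.03,.05),('e2',(458,495,285,345),.03,.05),
  ('rib0',(280,312,290,345),.058,.08),('rib1',(370,405,295,350),.058,.08),('rib2',(458,495,285,345),.058,.08),
  ('base',(505,550,265,325),.018,.030),('ball',(505,550,265,325),.075,.12),('cap',(160,215,295,340),.18,.21),('bays',(270,450,220,275),.03,.055),('fan',(265,450,150,225),.075,.095)]:
    print(n,rect(P,R(*r),z0,z1))
t=c['color'][160:260,330:455];cv2.imwrite('pics/sw.png',cv2.resize(t,None,fx=6,fy=6,interpolation=cv2.INTER_CUBIC))
E
```

```text
c0 [475.2 295.  117.4  59.4   1.4  59.  193. ]
c1 [454.4  66.1 118.8  58.4  11.1  57.6 157. ]
c2 [ 482.1 -177.3  119.3   57.9   -6.5   57.8  150. ]
e0 [487.5 177.1 100.3  42.4   6.8  49.9 227. ]
e1 [472.7 -67.6  99.3  41.1  10.6  49.8 228. ]
e2 [ 484.4 -295.9   99.6   41.8   10.9   50.   227. ]
rib0 [487.1 177.   59.1  14.5   7.4  77.   72. ]
rib1 [472.4 -67.6  59.3  13.5  10.5  76.2  66. ]
rib2 [ 484.3 -296.2   58.6   14.1   11.2   76.9   69. ]
base [ 527.7 -431.6   69.8   51.     9.    29.9  173. ]
ball [ 560.8 -424.7   21.8   21.1  -13.7  112.6   42. ]
cap [466.6 429.1  47.   36.7 -12.4 199.7 124. ]
bays [665.    2.6 417.9  83.4 -88.8  55.  682. ]
fan [ 819.1   22.2  450.1  133.5  -88.8   94.9 3978. ]
```

View pics/sw.png

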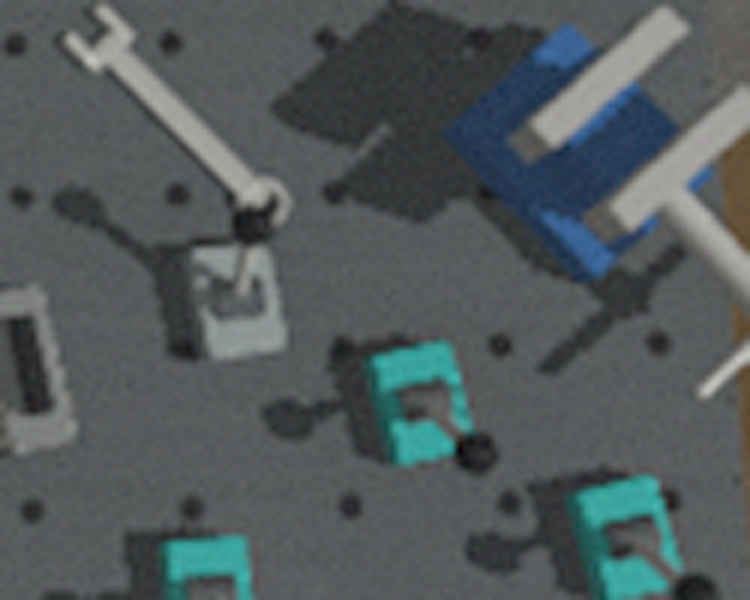

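Confirmed: the grey block sits at crop (235,300), with its ball at (257,215) leaning towards world +x, so it gets thrown to −x. Next, a planning helper that gives deltas in tool axes.

```bash
cat > go.py <<'E'
import sys, numpy as np
from scipy.spatial.transform import Rotation as Ro
from rig import robot
# args: waypoints "x,y,z,yaw" mm/deg ; prints twist (first) then shift cm in tool axes after the twist, rows at max rate
def main():
    o=robot.get_obs(); p=np.array(o['position'])*1000; y=Ro.from_quat(o['tool_rot']).as_matrix()[:,1]; yaw=np.degrees(np.arctan2(y[1],y[0]))
    print('now',p.round(1),round(yaw,1),'t',round(o['time'],1),'F',np.round(o['ft_force'],1),'w',round(o['grip_width']*1000,1),'gf',round(o['grip_force'],1))
    for a in sys.argv[1:]:
        v=[float(s) for s in a.split(',')]; t=np.array(v[:3]); ny=v[3] if len(v)>3 else yaw
        tw=(-(ny-yaw)+180)%360-180; d=t-p; r=np.radians(ny)
        ty=np.array([np.cos(r),np.sin(r),0]); tx=np.array([np.cos(r+np.pi/2),np.sin(r+np.pi/2),0])
        s=np.array([d@tx,d@ty,-d[2]])/10
        print(a,'twist',round(tw,1),'shift cm',s.round(2)); p=t; yaw=ny
main()
E
python3 go.py 221,584,239,99 450,200,220,99 610,-423,180,99 610,-423,100,99 512,-439,100,99
python3 - <<'E'
from meas import *
c=load('top');P=cloud(c);s=.7
def med(u0,u1,v0,v1,z0,z1):
    q=P[int(v0*s):int(v1*s),int(u0*s):int(u1*s)].reshape(-1,3);q=q[(q[:,2]>z0)&(q[:,2]<z1)];return np.median(q,0).round(4)
print('table',med(320,420,340,380,-.02,.02),med(430,500,180,230,-.02,.02),'blockTop',med(505,550,265,325,.018,.035),'rib',med(280,312,290,345,.06,.08), 'cap',med(160,215,295,340,.18,.21))
E
```

```text
now [220.9 584.  238.7] 69.3 t 0.1 F [-0.3 -1.2  0.2] w 87.0 gf 0.0
221,584,239,99 twist -29.7 shift cm [-0.01 -0.   -0.03]
450,200,220,99 twist 0.0 shift cm [-16.61 -41.51   1.9 ]
610,-423,180,99 twist 0.0 shift cm [ -6.06 -64.04   4.  ]
610,-423,100,99 twist 0.0 shift cm [0. 0. 8.]
512,-439,100,99 twist 0.0 shift cm [ 9.93 -0.05 -0.  ]
table [ 0.3761 -0.0148  0.0008] [ 7.921e-01 -2.860e-01  1.000e-04] blockTop [ 0.5228 -0.4285  0.0258] rib [0.4872 0.1767 0.0697] cap [0.4702 0.426  0.1926]
```

```bash

python3 -m pendant '[{"jaw":0,"linear":[0,0,0],"twist":-6},{"jaw":0,"linear":[0,0,0],"twist":-6},{"jaw":0,"linear":[0,0,0],"twist":-6},{"jaw":0,"linear":[0,0,0],"twist":-6},{"jaw":0,"linear":[0,0,0],"twist":-6}]' 20
python3 -m pendant '[{"jaw":0,"linear":[-1.5,-3.8,0.17],"twist":0},{"jaw":0,"linear":[-1.5,-3.8,0.17],"twist":0},{"jaw":0,"linear":[-1.5,-3.8,0.17],"twist":0},{"jaw":0,"linear":[-1.5,-3.8,0.17],"twist":0},{"jaw":0,"linear":[-1.5,-3.8,0.17],"twist":0},{"jaw":0,"linear":[-1.5,-3.8,0.17],"twist":0},{"jaw":0,"linear":[-1.5,-3.8,0.17],"twist":0},{"jaw":0,"linear":[-1.5,-3.8,0.17],"twist":0},{"jaw":0,"linear":[-1.5,-3.8,0.17],"twist":0},{"jaw":0,"linear":[-1.5,-3.8,0.17],"twist":0},{"jaw":0,"linear":[-1.5,-3.8,0.17],"twist":0}]'
python3 -m pendant '[{"jaw":0,"linear":[-0.35,-3.8,0.2],"twist":0},{"jaw":0,"linear":[-0.35,-3.8,0.2],"twist":0},{"jaw":0,"linear":[-0.35,-3.8,0.2],"twist":0},{"jaw":0,"linear":[-0.35,-3.8,0.2],"twist":0},{"jaw":0,"linear":[-0.35,-3.8,0.2],"twist":0},{"jaw":0,"linear":[-0.35,-3.8,0.2],"twist":0},{"jaw":0,"linear":[-0.35,-3.8,0.2],"twist":0},{"jaw":0,"linear":[-0.35,-3.8,0.2],"twist":0},{"jaw":0,"linear":[-0.35,-3.8,0.2],"twist":0},{"jaw":0,"linear":[-0.35,-3.8,0.2],"twist":0},{"jaw":0,"linear":[-0.35,-3.8,0.2],"twist":0}]'
python3 go.py 610,-423,180,99 610,-423,98,99 512,-439,98,99
```

```text
time: 0.52
position: [0.221, 0.5842, 0.239]
tool_rot: [-0.083, 0.997, -0.001, -0.0]
ft_force: [0.1, -0.4, -0.2]
grip_width: 0.0614
grip_force: 0.0
time: 1.43
position: [0.4518, 0.1967, 0.2206]
tool_rot: [-0.081, 0.997, 0.0, -0.0]
ft_force: [0.6, -0.1, -0.0]
grip_width: 0.0009
grip_force: 0.0
time: 2.35
position: [0.5565, -0.2096, 0.1983]
tool_rot: [-0.081, 0.997, 0.0, -0.0]
ft_force: [0.5, 0.3, -0.4]
grip_width: 0.0005
grip_force: 0.0
now [ 556.5 -209.6  198.3] 99.2 t 2.4 F [ 0.5  0.3 -0.4] w 0.5 gf 0.0
610,-423,180,99 twist 0.2 shift cm [ -1.94 -21.92   1.83]
610,-423,98,99 twist 0.0 shift cm [0.  0.  8.2]
512,-439,98,99 twist 0.0 shift cm [ 9.93 -0.05 -0.  ]
```

```bash

python3 -m pendant '[{"jaw":0,"linear":[-0.33,-3.65,0.3],"twist":0},{"jaw":0,"linear":[-0.33,-3.65,0.3],"twist":0},{"jaw":0,"linear":[-0.33,-3.65,0.3],"twist":0},{"jaw":0,"linear":[-0.33,-3.65,0.3],"twist":0},{"jaw":0,"linear":[-0.33,-3.65,0.3],"twist":0},{"jaw":0,"linear":[-0.33,-3.65,0.3],"twist":0},{"jaw":0,"linear":[0,0,2.8],"twist":0},{"jaw":0,"linear":[0,0,2.8],"twist":0},{"jaw":0,"linear":[0,0,2.8],"twist":0},{"jaw":0,"linear":[0,0,0],"twist":0}]'
python3 -m pendant '[{"jaw":0,"linear":[1,0,0],"twist":0},{"jaw":0,"linear":[1,0,0],"twist":0},{"jaw":0,"linear":[1,0,0],"twist":0},{"jaw":0,"linear":[1,0,0],"twist":0},{"jaw":0,"linear":[1,0,0],"twist":0},{"jaw":0,"linear":[1,0,0],"twist":0},{"jaw":0,"linear":[1,0,0],"twist":0},{"jaw":0,"linear":[1,0,0],"twist":0},{"jaw":0,"linear":[1,0,0],"twist":0},{"jaw":0,"linear":[0.4,0,0],"twist":0}]'
python3 -m pendant '[{"jaw":0,"linear":[0.3,0,0],"twist":0},{"jaw":0,"linear":[0.3,0,0],"twist":0}]'
python3 go.py 512,-439,98,99
```

```text
time: 3.18
position: [0.6074, -0.4175, 0.0889]
tool_rot: [-0.08, 0.997, 0.005, -0.005]
ft_force: [-0.4, 0.5, -0.8]
grip_width: 0.0007
grip_force: 0.0
time: 4.02
position: [0.5166, -0.4358, 0.0964]
tool_rot: [-0.08, 0.997, 0.001, -0.001]
ft_force: [-0.1, 0.5, -0.3]
grip_width: 0.0006
grip_force: 0.5
time: 4.18
position: [0.5147, -0.4363, 0.0966]
tool_rot: [-0.08, 0.997, 0.0, 0.003]
ft_force: [11.5, 4.0, -3.9]
grip_width: 0.0007
grip_force: 5.8
now [ 514.7 -436.3   96.6] 99.1 t 4.2 F [11.5  4.  -3.9] w 0.7 gf 5.8
512,-439,98,99 twist 0.1 shift cm [ 0.31 -0.23 -0.14]
```

```bash

python3 -m pendant '[{"jaw":0,"linear":[0.3,0,0],"twist":0},{"jaw":0,"linear":[0,0,0],"twist":0},{"jaw":0,"linear":[0,0,0],"twist":0}]'
python3 -m pendant '[{"jaw":0.5,"linear":[-2,0,0],"twist":0},{"jaw":0.5,"linear":[-2,0,0],"twist":0},{"jaw":0.5,"linear":[0,0,-3.5],"twist":0},{"jaw":0.5,"linear":[0,0,-3.5],"twist":0},{"jaw":0.5,"linear":[0,3.5,-1],"twist":0},{"jaw":0.5,"linear":[0,3.5,-1],"twist":0},{"jaw":0.5,"linear":[0,3.5,-1],"twist":0},{"jaw":0.5,"linear":[0,0,0],"twist":0}]'
python3 - <<'E'
from meas import *
c=grab('top');P=cloud(c)
print('ball',rect(P,[353,385,185,228],.075,.115))
E
python3 go.py 484.5,-296,130,101 484.5,-296,62,101
```

```text
time: 4.43
position: [0.5146, -0.4363, 0.0967]
tool_rot: [-0.08, 0.997, -0.0, 0.005]
ft_force: [11.1, 4.0, -4.7]
grip_width: 0.0004
grip_force: 6.1
time: 5.1
position: [0.531, -0.3206, 0.1984]
tool_rot: [-0.083, 0.997, 0.002, -0.001]
ft_force: [-1.0, -0.7, -0.5]
grip_width: 0.041
grip_force: 0.0
ball [ 488.3 -435.8   22.7   21.1  -87.3  113.1   40. ]
now [ 532.  -323.9  198. ] 99.5 t 5.2 F [-0.4 -0.   0.3] w 42.3 gf 0.0
484.5,-296,130,101 twist -1.5 shift cm [4.13 3.64 6.8 ]
484.5,-296,62,101 twist 0.0 shift cm [0.  0.  6.8]
```

```bash

python3 -m pendant '[{"jaw":0.5,"linear":[2.05,1.8,3],"twist":-1.5},{"jaw":0.5,"linear":[2.05,1.8,3],"twist":0},{"jaw":0.5,"linear":[0,0,3.5],"twist":0},{"jaw":0.5,"linear":[0,0,2.1],"twist":0},{"jaw":0.5,"linear":[0,0,0],"twist":0},{"jaw":0.5,"linear":[0,0,0],"twist":0}]' 25
python3 go.py 484.5,-296,62,101
```

```text
time: 5.65
position: [0.4856, -0.2996, 0.0797]
tool_rot: [-0.094, 0.996, 0.001, -0.001]
ft_force: [0.6, -0.9, 0.6]
grip_width: 0.0437
grip_force: 0.0
now [ 485.6 -299.6   79.7] 100.8 t 5.7 F [ 0.6 -0.9  0.6] w 43.7 gf 0.0
484.5,-296,62,101 twist -0.2 shift cm [0.04 0.38 1.77]
```

```bash

python3 -m pendant '[{"jaw":0.5,"linear":[0,0.35,0.9],"twist":0},{"jaw":0.5,"linear":[0,0,0.8],"twist":0},{"jaw":0.5,"linear":[0,0,0],"twist":0},{"jaw":0,"linear":[0,0,0],"twist":0},{"jaw":0,"linear":[0,0,0],"twist":0},{"jaw":0,"linear":[0,0,0],"twist":0},{"jaw":0,"linear":[0,0,0],"twist":0},{"jaw":0,"linear":[0,0,0],"twist":0}]' 25
python3 go.py
python3 -m pendant '[{"jaw":0,"linear":[0,0,-2.5],"twist":0},{"jaw":0,"linear":[0,0,-3],"twist":0},{"jaw":0,"linear":[0,0,-2.5],"twist":0},{"jaw":0,"linear":[0,0,0],"twist":0},{"jaw":0,"linear":[0,0,0],"twist":0}]' 25
python3 - <<'E'
from meas import *
c=grab('top');P=cloud(c)
print('c2',rect(P,[288,317,197,246],.03,.06), rect(P,[288,317,197,246],.042,.06))
w=grab('wrist');cv2.imwrite('pics/w1.png',w['color']);print(np.linalg.inv(w['view']).round(3).tolist())
E
python3 go.py 482,-177,140,83.5 482,-177,75,83.5
```

```text
time: 6.32
position: [0.4853, -0.2957, 0.0643]
tool_rot: [-0.094, 0.996, -0.0, 0.0]
ft_force: [0.6, 0.5, 0.4]
grip_width: 0.0181
grip_force: 0.0
now [ 485.3 -295.7   64.3] 100.8 t 6.3 F [0.6 0.5 0.4] w 18.1 gf 0.0
time: 6.73
position: [0.4857, -0.296, 0.1451]
tool_rot: [-0.094, 0.996, -0.001, 0.001]
ft_force: [-0.5, -0.0, -2.7]
grip_width: 0.0137
grip_force: 24.9
c2 [ 505.8 -179.9   72.4   58.    -7.    57.6   93. ] [ 505.2 -179.9   71.2   57.8   -6.9   57.6   83. ]
[[-0.186, 0.943, 0.276, 0.408], [0.982, 0.179, 0.054, -0.31], [0.001, 0.281, -0.96, 0.289], [0.0, 0.0, 0.0, 1.0]]
now [ 484.3 -294.7  142.9] 100.8 t 6.8 F [-0.1  0.6 -1.7] w 13.5 gf 24.9
482,-177,140,83.5 twist 17.3 shift cm [ 1.56 11.67  0.29]
482,-177,75,83.5 twist 0.0 shift cm [0.  0.  6.5]
```

View pics/w1.png

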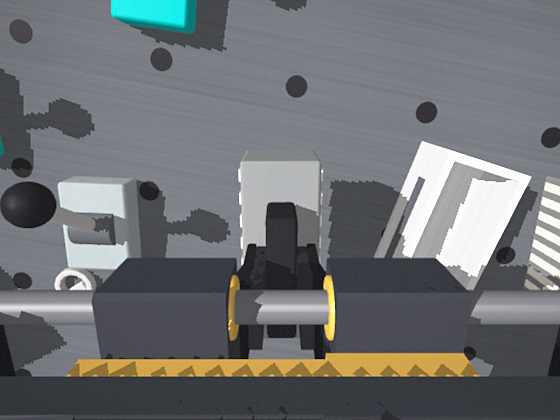

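The picture shows the element held by its rib, with the block at (280,190) and carrier c2 at right (460,210). I'll check the grip height from depth.

```bash
cat > held.py <<'E'
from meas import *
from scipy.spatial.transform import Rotation as Ro
# element held: points of the wrist picture in the TCP frame
def held():
    w=grab('wrist');P=cloud(w);o=robot.get_obs();R=Ro.from_quat(o['tool_rot']).as_matrix();p=np.array(o['position'])
    Q=(P[140:330,200:360].reshape(-1,3)-p)@R*1000
    b=Q[(abs(Q[:,1])<24)&(Q[:,2]>8)&(Q[:,2]<50)&(abs(Q[:,0])<70)]
    h,e=np.histogram(b[:,2],bins=np.arange(8,52,2));zt=np.median(b[abs(b[:,2]-(e[h.argmax()]+1))<4][:,2])
    t=b[abs(b[:,2]-zt)<3];print('block top below TCP',zt.round(1),'x',np.percentile(t[:,0],[1,99]).round(1),'y',np.percentile(t[:,1],[1,99]).round(1),'n',len(t))
    # yaw of block in tool
    e=t[t[:,0]<-0] if abs(t[:,0].min())>abs(t[:,0].max()) else t
    r=cv2.minAreaRect(e[:,:2].astype(np.float32));print('rect',np.round(r[0],1),np.round(r[1],1),round(r[2],1))
held()
E
python3 held.py
```

```text
block top below TCP 32.1 x [-1.1 47.8] y [-19.7  19.6] n 5550
rect [ 0.9 -0.2] [94.7 41.2] 0.2
```

```bash

python3 -m pendant '[{"jaw":0,"linear":[0,0,-0.7],"twist":6},{"jaw":0,"linear":[0,0,0],"twist":6},{"jaw":0,"linear":[0,0,0],"twist":5.3},{"jaw":0,"linear":[0.4,2.9,0],"twist":0},{"jaw":0,"linear":[0.4,2.9,0],"twist":0},{"jaw":0,"linear":[0.4,2.9,0],"twist":0},{"jaw":0,"linear":[0.36,2.97,0],"twist":0},{"jaw":0,"linear":[0,0,0],"twist":0},{"jaw":0,"linear":[0,0,0],"twist":0},{"jaw":0,"linear":[0,0,0],"twist":0}]' 25
python3 go.py 482,-177.3,150,83.5
python3 - <<'E'
from meas import *
w=grab('wrist');cv2.imwrite('pics/w2.png',w['color'])
P=cloud(w);Q=P.reshape(-1,3);m=(abs(Q[:,2]-.05)<.006)&(abs(Q[:,0]-.48)<.08)&(abs(Q[:,1]+.177)<.05)
Q=Q[m];print(len(Q),cv2.minAreaRect((Q[:,:2]*1000).astype(np.float32)),np.median(Q[:,2]))
E
python3 held.py
```

```text
time: 7.72
position: [0.4829, -0.1779, 0.15]
tool_rot: [0.057, 0.998, 0.0, -0.0]
ft_force: [0.9, -1.2, -2.8]
grip_width: 0.0137
grip_force: 25.0
now [ 482.9 -177.9  150. ] 83.5 t 7.7 F [ 0.9 -1.2 -2.8] w 13.7 gf 25.0
482,-177.3,150,83.5 twist 0.0 shift cm [ 0.1   0.04 -0.  ]
1901 ((474.80181884765625, -173.66665649414062), (58.17667770385742, 103.1544189453125), 83.30545043945312) 0.050310459292748994
block top below TCP 32.7 x [-1.  48.1] y [-19.4  20. ] n 5543
rect [1.3 0.1] [94.5 41.3] 0.4
```

View pics/w2.png

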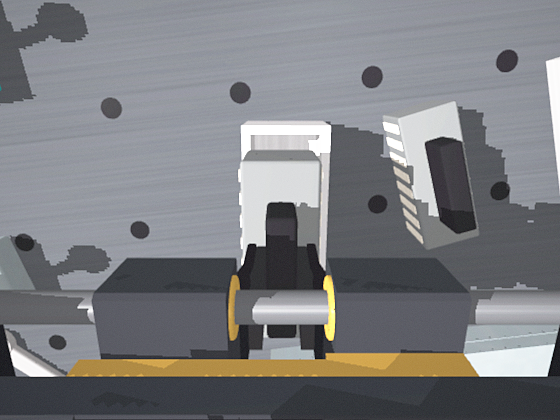

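The end of carrier c2 is visible at (241–329,125), with the held block ~3 mm left of its centre. I'll shift, lower partway and look again.

```bash

python3 -m pendant '[{"jaw":0,"linear":[0.2,0.28,1.5],"twist":0},{"jaw":0,"linear":[0,0,0],"twist":0},{"jaw":0,"linear":[0,0,0],"twist":0},{"jaw":0,"linear":[0,0,0],"twist":0}]' 25
cat > wc.py <<'E'
# carrier (centre x,y, axis deg guess) seen by wrist: side-wall fit in TCP frame. args: x y half-range
from meas import *
from scipy.spatial.transform import Rotation as Ro
w=grab('wrist');P=cloud(w);o=robot.get_obs();R=Ro.from_quat(o['tool_rot']).as_matrix();p=np.array(o['position'])
W=P.reshape(-1,3);Q=(W-p)@R*1000
m=(abs(W[:,2]-.05)<.006)&(abs(Q[:,1])<40)&(Q[:,0]>-80)&(Q[:,0]<80);t=Q[m]
r=cv2.minAreaRect(t[:,:2].astype(np.float32));print('carrier in tool: rect',np.round(r[0],1),np.round(r[1],1),round(r[2],1))
for x in range(-40,60,10):
    s=t[abs(t[:,0]-x)<5]
    if len(s)>20: print(x,np.percentile(s[:,1],[1,99]).round(1),end=' ')
print('xmax',np.percentile(t[:,0],99.5).round(1))
E
python3 wc.py; python3 held.py; python3 go.py
```

```text
time: 8.15
position: [0.4814, -0.1756, 0.1359]
tool_rot: [0.057, 0.998, -0.0, 0.0]
ft_force: [-0.0, 1.1, -1.5]
grip_width: 0.0138
grip_force: 25.0
carrier in tool: rect [12.2  1.2] [92.9 58.4] 0.2
-30 [-27.9  30.1] -20 [-27.5  29.8] -10 [-27.9  30.1] 0 [-27.5  29.8] 10 [-27.9  30. ] 20 [-27.5  30.1] 30 [-27.8  30. ] 40 [-27.5  30.1] 50 [-27.7  29.8] xmax 58.6
block top below TCP 32.7 x [-1.2 48.1] y [-19.7  19.6] n 5544
rect [ 1.3 -0.5] [94.4 41.1] 0.4
now [ 481.7 -175.5  136.3] 83.4 t 8.2 F [-0.   0.5 -1.8] w 13.6 gf 25.0
```

```bash

python3 -m pendant '[{"jaw":0,"linear":[0.1,0.1,1],"twist":0},{"jaw":0,"linear":[0,0,1],"twist":0},{"jaw":0,"linear":[0,0,1],"twist":0},{"jaw":0,"linear":[0,0,1],"twist":0},{"jaw":0,"linear":[0,0,0.6],"twist":0},{"jaw":0,"linear":[0,0,0.5],"twist":0},{"jaw":0,"linear":[0,0,0.4],"twist":0},{"jaw":0,"linear":[0,0,0],"twist":0},{"jaw":0,"linear":[0,0,0],"twist":0}]' 25
python3 go.py
```

```text
time: 9.0
position: [0.4805, -0.1737, 0.0807]
tool_rot: [0.057, 0.998, 0.0, 0.0]
ft_force: [-0.7, -0.0, -2.2]
grip_width: 0.014
grip_force: 25.0
now [ 480.5 -173.7   80.7] 83.5 t 9.0 F [-0.7 -0.  -2.2] w 14.0 gf 25.0
```

```bash

python3 -m pendant '[{"jaw":0,"linear":[0,0,0.15],"twist":0},{"jaw":0.6,"linear":[0,0,0],"twist":0},{"jaw":0.6,"linear":[0,0,0],"twist":0},{"jaw":0.6,"linear":[0,0,0],"twist":0},{"jaw":0.6,"linear":[0,0,0],"twist":0},{"jaw":0.6,"linear":[0,0,0],"twist":0},{"jaw":0.6,"linear":[0,0,-3],"twist":0},{"jaw":0.6,"linear":[0,0,-3],"twist":0},{"jaw":0.6,"linear":[0,0,-2],"twist":0},{"jaw":0.6,"linear":[0,0,0],"twist":0}]' 25
cat > all.py <<'E'
from meas import *
c=grab('top');P=cloud(c);s=.7
for n,r,z0,z1 in [('c0',(220,278,285,360),.042,.06),('c1',(312,360,295,365),.042,.06),('c2',(407,452,285,350),.042,.06),
  ('rib0',(278,316,285,350),.058,.085),('rib1',(367,408,290,355),.058,.085),('rib2',(407,452,285,350),.065,.085)]:
    try: print(n,rect(P,[int(x*s) for x in r],z0,z1))
    except Exception as e: print(n,'none')
E
python3 all.py; python3 go.py 472.4,-66.5,150,100.5 472.4,-66.5,60,100.5
```

```text
time: 9.83
position: [0.4827, -0.175, 0.1631]
tool_rot: [0.057, 0.998, -0.002, 0.004]
ft_force: [0.8, -0.1, -0.6]
grip_width: 0.0516
grip_force: 0.0
c0 [475.8 295.3 117.9  59.3   1.4  58.4 168. ]
c1 [460.1  66.9 106.8  57.5  11.3  58.2  89. ]
c2 [ 470.4 -183.3   47.7    8.5   56.8   55.6   10. ]
rib0 [512.1 179.2  11.7   8.  -86.6  74.2  12. ]
rib1 [ 4.889e+02 -6.420e+01  2.590e+01  1.100e+01 -1.000e-01  7.830e+01
  2.400e+01]
rib2 [ 462.6 -181.2    0.     0.     0.    74.5    1. ]
now [ 481.7 -174.4  161.3] 83.5 t 9.9 F [-0.  -0.4 -1. ] w 51.8 gf 0.0
472.4,-66.5,150,100.5 twist -17.0 shift cm [-1.05 10.78  1.13]
472.4,-66.5,60,100.5 twist 0.0 shift cm [0. 0. 9.]
```

```bash

python3 -m pendant '[{"jaw":0.6,"linear":[0,0,0],"twist":-6},{"jaw":0.6,"linear":[0,0,0],"twist":-6},{"jaw":0.6,"linear":[0,0,0],"twist":-5},{"jaw":0.6,"linear":[-0.26,2.7,0.3],"twist":0},{"jaw":0.6,"linear":[-0.26,2.7,0.3],"twist":0},{"jaw":0.6,"linear":[-0.26,2.7,0.3],"twist":0},{"jaw":0.6,"linear":[-0.26,2.7,0.3],"twist":0},{"jaw":0.6,"linear":[0,0,0],"twist":0},{"jaw":0.6,"linear":[0,0,0],"twist":0},{"jaw":0.6,"linear":[0,0,0],"twist":0}]' 25
cat > wr.py <<'E'
# rib / element top below the gripper seen by wrist, TCP frame mm
from meas import *
from scipy.spatial.transform import Rotation as Ro
w=grab('wrist');P=cloud(w);o=robot.get_obs();R=Ro.from_quat(o['tool_rot']).as_matrix();p=np.array(o['position'])
W=P.reshape(-1,3);Q=(W-p)@R*1000;near=(abs(Q[:,1])<45)&(Q[:,0]>-60)&(Q[:,0]<90)
for n,z in (('rib',.070),('block',.042)):
    t=Q[near&(abs(W[:,2]-z)<.004)]
    if len(t)<30: print(n,'none');continue
    r=cv2.minAreaRect(t[:,:2].astype(np.float32));print(n,'tool frame rect',np.round(r[0],1),np.round(r[1],1),round(r[2],1),'xmax',np.percentile(t[:,0],99.5).round(1))
E
python3 wr.py; python3 go.py
```

```text
time: 10.72
position: [0.471, -0.0658, 0.1468]
tool_rot: [-0.092, 0.996, -0.0, -0.0]
ft_force: [0.1, 0.0, -0.7]
grip_width: 0.0524
grip_force: 0.0
rib tool frame rect [-1.7  1.1] [13.6 59.8] 89.5 xmax 27.8
block tool frame rect [-2.   1.4] [ 41.8 100.1] 89.8 xmax 47.7
now [471.4 -66.3 147. ] 100.4 t 10.8 F [ 0.8  0.2 -0.4] w 52.2 gf 0.0
```

```bash

python3 -m pendant '[{"jaw":0.4,"linear":[-0.17,0.12,3],"twist":0},{"jaw":0.4,"linear":[0,0,3],"twist":0},{"jaw":0.4,"linear":[0,0,1.5],"twist":0},{"jaw":0.4,"linear":[0,0,1.1],"twist":0},{"jaw":0.4,"linear":[0,0,0],"twist":0},{"jaw":0.4,"linear":[0,0,0],"twist":0},{"jaw":0,"linear":[0,0,0],"twist":0},{"jaw":0,"linear":[0,0,0],"twist":0},{"jaw":0,"linear":[0,0,0],"twist":0},{"jaw":0,"linear":[0,0,0],"twist":0},{"jaw":0,"linear":[0,0,0],"twist":0},{"jaw":0,"linear":[0,0,0],"twist":0}]' 25
python3 -m pendant '[{"jaw":0,"linear":[0,0,0],"twist":0},{"jaw":0,"linear":[0,0,0],"twist":0}]' 25
python3 go.py 453,67.5,150,101
```

```text
time: 11.77
position: [0.4725, -0.0641, 0.0614]
tool_rot: [-0.091, 0.996, -0.0, 0.0]
ft_force: [0.7, -0.8, -0.7]
grip_width: 0.0138
grip_force: 25.0
time: 11.93
position: [0.4725, -0.0641, 0.0615]
tool_rot: [-0.091, 0.996, -0.0, 0.0]
ft_force: [0.0, -1.2, -0.7]
grip_width: 0.0138
grip_force: 25.0
now [472.5 -64.1  61.5] 100.5 t 11.9 F [ 0.  -1.2 -0.7] w 13.8 gf 25.0
453,67.5,150,101 twist -0.5 shift cm [-0.6  13.29 -8.85]
```

```bash

python3 -m pendant '[{"jaw":0,"linear":[0,0,-3.5],"twist":0},{"jaw":0,"linear":[0,0,-3.5],"twist":0},{"jaw":0,"linear":[-0.15,3.3,0],"twist":-0.5},{"jaw":0,"linear":[-0.15,3.3,0],"twist":0},{"jaw":0,"linear":[-0.15,3.3,0],"twist":0},{"jaw":0,"linear":[-0.15,3.4,0],"twist":0},{"jaw":0,"linear":[0,0,0],"twist":0},{"jaw":0,"linear":[0,0,0],"twist":0},{"jaw":0,"linear":[0,0,0],"twist":0},{"jaw":0,"linear":[0,0,0],"twist":0}]' 25
python3 wc.py; python3 held.py; python3 go.py 453,67,130,101
```

```text
time: 12.77
position: [0.4537, 0.0669, 0.1313]
tool_rot: [-0.095, 0.995, -0.0, 0.0]
ft_force: [-1.0, -0.5, -2.6]
grip_width: 0.014
grip_force: 25.0
carrier in tool: rect [11.2  2.2] [58.1 92.5] 89.9
-30 [-26.8  30.9] -20 [-26.6  31. ] -10 [-26.8  31.1] 0 [27.9 30.9] 10 [27.9 31.2] 20 [12.7 30.9] 30 [-26.7  31.1] 40 [-26.6  31. ] 50 [-26.8  30.7] xmax 57.4
block top below TCP 19.1 x [ 2.5 49.2] y [-19.2  20.1] n 6094
rect [6.4 0.7] [40.7 86.7] 89.0
now [453.7  66.6 131.3] 100.9 t 12.9 F [-0.3 -0.9 -2.4] w 13.5 gf 25.0
453,67,130,101 twist -0.1 shift cm [0.06 0.05 0.13]
```

```bash

python3 -m pendant '[{"jaw":0,"linear":[-0.05,0.17,1],"twist":0},{"jaw":0,"linear":[0,0,0.5],"twist":0},{"jaw":0,"linear":[0,0,1],"twist":0},{"jaw":0,"linear":[0,0,1],"twist":0},{"jaw":0,"linear":[0,0,1],"twist":0},{"jaw":0,"linear":[0,0,1],"twist":0},{"jaw":0,"linear":[0,0,0.6],"twist":0},{"jaw":0,"linear":[0,0,0.3],"twist":0},{"jaw":0,"linear":[0,0,0],"twist":0},{"jaw":0,"linear":[0,0,0],"twist":0}]' 25
python3 go.py
```

```text
time: 13.7
position: [0.4537, 0.0691, 0.0674]
tool_rot: [-0.095, 0.995, -0.0, 0.0]
ft_force: [0.5, 0.2, -2.1]
grip_width: 0.0137
grip_force: 25.0
now [453.7  69.1  67.4] 100.9 t 13.7 F [ 0.5  0.2 -2.1] w 13.7 gf 25.0
```

```bash

python3 -m pendant '[{"jaw":0,"linear":[0,0,0.05],"twist":0},{"jaw":0.2,"linear":[0,0,0],"twist":0},{"jaw":0.2,"linear":[0,0,0],"twist":0},{"jaw":0.2,"linear":[0,0,0],"twist":0},{"jaw":0.2,"linear":[0,0,-0.5],"twist":0},{"jaw":0.4,"linear":[0,0,-0.5],"twist":0},{"jaw":0.5,"linear":[0,0,-0.5],"twist":0},{"jaw":0.5,"linear":[0,0,-2],"twist":0},{"jaw":0.5,"linear":[0,0,-3],"twist":0},{"jaw":0.5,"linear":[0,0,-1.5],"twist":0},{"jaw":0.5,"linear":[0,0,0],"twist":0},{"jaw":0.5,"linear":[0,0,0],"twist":0}]' 25
python3 wr.py; python3 wc.py
python3 go.py 487,178.5,147,97.2
```

```text
time: 14.7
position: [0.4541, 0.0694, 0.148]
tool_rot: [-0.096, 0.995, -0.0, 0.002]
ft_force: [-0.4, -0.4, 0.6]
grip_width: 0.0429
grip_force: 0.0
rib tool frame rect [-0.1  0.2] [13.6 59. ] 89.7 xmax 29.3
block tool frame rect [ 0.9 -0.6] [113.5  57.4] 0.2 xmax 57.6
carrier in tool: rect [-0.3 -0.8] [114.6  58.2] 0.0
-40 [-29.2  27.9] -30 [-29.5  27.7] -20 [-29.3  28. ] -10 [-29.5  27.8] 0 [-29.2  28. ] 10 [-29.6  27.8] 20 [-29.3  27.8] 30 [-29.4  27.8] 40 [-29.1  27.7] 50 [-29.4  27.9] xmax 56.9
now [452.9  69.5 146.5] 101.0 t 14.8 F [ 0.2  0.1 -0.7] w 43.3 gf 0.0
487,178.5,147,97.2 twist 3.8 shift cm [-4.75 10.39 -0.05]
```

```bash

python3 -m pendant '[{"jaw":0.5,"linear":[0,0,0],"twist":3.8},{"jaw":0.5,"linear":[-1.2,2.6,0],"twist":0},{"jaw":0.5,"linear":[-1.2,2.6,0],"twist":0},{"jaw":0.5,"linear":[-1.2,2.6,0],"twist":0},{"jaw":0.5,"linear":[-1.15,2.6,0],"twist":0},{"jaw":0.5,"linear":[0,0,0],"twist":0},{"jaw":0.5,"linear":[0,0,0],"twist":0},{"jaw":0.5,"linear":[0,0,0],"twist":0}]' 25
python3 wr.py; python3 go.py
```

```text
time: 15.47
position: [0.4863, 0.1781, 0.1457]
tool_rot: [-0.063, 0.998, -0.0, -0.002]
ft_force: [0.2, -1.4, -0.1]
grip_width: 0.0434
grip_force: 0.0
rib tool frame rect [-1.8  2.5] [59.7 14. ] 0.3 xmax 27.9
block tool frame rect [-2.   2.6] [99.9 41.8] 0.6 xmax 47.6
now [486.4 177.7 145.9] 97.2 t 15.5 F [-1.1  0.2 -0.6] w 43.5 gf 0.0
```

```bash

python3 -m pendant '[{"jaw":0.5,"linear":[-0.18,0.25,3],"twist":0.5},{"jaw":0.5,"linear":[0,0,3],"twist":0},{"jaw":0.5,"linear":[0,0,1.2],"twist":0},{"jaw":0.5,"linear":[0,0,1],"twist":0},{"jaw":0.4,"linear":[0,0,0],"twist":0},{"jaw":0.3,"linear":[0,0,0],"twist":0},{"jaw":0,"linear":[0,0,0],"twist":0},{"jaw":0,"linear":[0,0,0],"twist":0},{"jaw":0,"linear":[0,0,0],"twist":0},{"jaw":0,"linear":[0,0,0],"twist":0},{"jaw":0,"linear":[0,0,0],"twist":0},{"jaw":0,"linear":[0,0,0],"twist":0}]' 25
python3 -m pendant '[{"jaw":0,"linear":[0,0,0],"twist":0},{"jaw":0,"linear":[0,0,0],"twist":0}]' 25
python3 go.py 475,297.5,133,91.4
```

```text
time: 16.52
position: [0.4896, 0.1813, 0.0656]
tool_rot: [-0.058, 0.998, -0.0, 0.001]
ft_force: [-0.5, -0.8, 5.3]
grip_width: 0.014
grip_force: 25.0
time: 16.68
position: [0.4895, 0.1813, 0.0655]
tool_rot: [-0.058, 0.998, -0.0, 0.001]
ft_force: [-0.4, -1.4, 6.1]
grip_width: 0.0137
grip_force: 25.0
now [489.5 181.3  65.5] 96.7 t 16.7 F [-0.4 -1.4  6.1] w 13.7 gf 25.0
475,297.5,133,91.4 twist 5.3 shift cm [ 1.17 11.66 -6.75]
```

```bash

python3 -m pendant '[{"jaw":0,"linear":[0,0,-3.5],"twist":0},{"jaw":0,"linear":[0,0,-3.5],"twist":0},{"jaw":0,"linear":[0,0,0],"twist":0},{"jaw":0,"linear":[0,0,0],"twist":0},{"jaw":0,"linear":[0,0,0],"twist":0}]' 25
python3 held.py; python3 go.py 475,297.5,133,91.4
python3 - <<'E'
from h import *
cv2.imwrite('pics/w3.png',load('wrist')['color'])
E
```

```text
time: 17.1
position: [0.4882, 0.1813, 0.1343]
tool_rot: [-0.058, 0.998, -0.0, -0.001]
ft_force: [-0.4, -0.2, -1.6]
grip_width: 0.0142
grip_force: 25.0
block top below TCP 22.7 x [ 1.5 51.2] y [-19.2  20. ] n 6216
rect [5.6 0.5] [41.1 91.8] 89.7
now [487.8 181.2 133.7] 96.7 t 17.1 F [-0.6 -0.4 -2.2] w 13.6 gf 25.0
475,297.5,133,91.4 twist 5.3 shift cm [ 0.99 11.66  0.07]
```

View pics/w3.png

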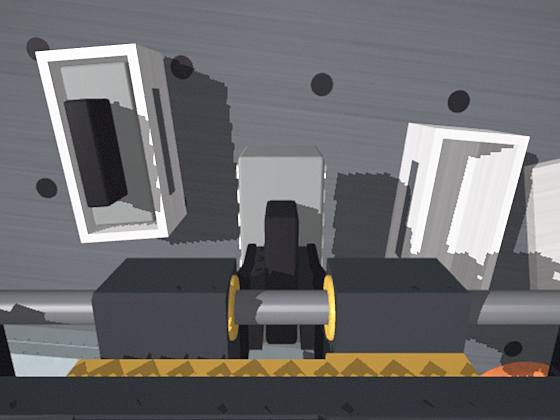

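The element is held straight at (280,200), the loaded carrier c1 is at left (110,140), and the empty c0 is at right (465,200).

```bash

python3 -m pendant '[{"jaw":0,"linear":[0,0,0],"twist":5.3},{"jaw":0,"linear":[0.25,2.9,0],"twist":0},{"jaw":0,"linear":[0.25,2.9,0],"twist":0},{"jaw":0,"linear":[0.25,2.9,0],"twist":0},{"jaw":0,"linear":[0.25,2.9,0],"twist":0},{"jaw":0,"linear":[0,0,0],"twist":0},{"jaw":0,"linear":[0,0,0],"twist":0},{"jaw":0,"linear":[0,0,0],"twist":0},{"jaw":0,"linear":[0,0,0],"twist":0}]' 25
python3 wc.py; python3 held.py; python3 go.py
```

```text
time: 17.9
position: [0.4757, 0.2958, 0.1338]
tool_rot: [-0.012, 1.0, -0.001, -0.001]
ft_force: [-0.3, -0.0, -1.6]
grip_width: 0.0136
grip_force: 25.0
carrier in tool: rect [11.3  3. ] [58.2 94.9] 89.5
-30 [28.3 31.8] -20 [27.5 32.2] -10 [27.7 32. ] 0 [27.7 32. ] 10 [27.3 31.9] 20 [27.5 31.6] 30 [27.3 31.9] 40 [-26.3  31.5] 50 [-26.2  31.5] xmax 58.8
block top below TCP 23.5 x [ 2.3 51.9] y [-19.3  19.9] n 6204
rect [6.2 0. ] [40.7 92. ] 89.9
now [476.2 295.8 134.4] 91.3 t 18.0 F [ 0.6 -0.2 -2.3] w 13.7 gf 25.0
```

```bash

python3 -m pendant '[{"jaw":0,"linear":[-0.2,0.24,1],"twist":0},{"jaw":0,"linear":[0,0,0.5],"twist":0},{"jaw":0,"linear":[0,0,1],"twist":0},{"jaw":0,"linear":[0,0,1],"twist":0},{"jaw":0,"linear":[0,0,1],"twist":0},{"jaw":0,"linear":[0,0,1],"twist":0},{"jaw":0,"linear":[0,0,0.6],"twist":0},{"jaw":0,"linear":[0,0,0.2],"twist":0},{"jaw":0,"linear":[0,0,0],"twist":0},{"jaw":0,"linear":[0,0,0],"twist":0}]' 25
python3 go.py
```

```text
time: 18.83
position: [0.4783, 0.2995, 0.0716]
tool_rot: [-0.012, 1.0, 0.0, 0.0]
ft_force: [0.5, -0.2, -1.7]
grip_width: 0.0137
grip_force: 25.0
now [478.3 299.5  71.6] 91.4 t 18.8 F [ 0.5 -0.2 -1.7] w 13.7 gf 25.0
```

```bash

python3 -m pendant '[{"jaw":0,"linear":[0,0,0.05],"twist":0},{"jaw":0.2,"linear":[0,0,0],"twist":0},{"jaw":0.2,"linear":[0,0,0],"twist":0},{"jaw":0.2,"linear":[0,0,0],"twist":0},{"jaw":0.3,"linear":[0,0,-0.5],"twist":0},{"jaw":0.5,"linear":[0,0,-0.5],"twist":0},{"jaw":1,"linear":[0,0,-0.5],"twist":0},{"jaw":1,"linear":[0,0,-2],"twist":0},{"jaw":1,"linear":[0,0,-3],"twist":0},{"jaw":1,"linear":[0,0,-1],"twist":0},{"jaw":1,"linear":[0,0,0],"twist":0},{"jaw":1,"linear":[0,0,0],"twist":0}]' 25
cat > seat.py <<'E'
# loaded carrier under the gripper: carrier rim, rib top z, block top z
from meas import *
from scipy.spatial.transform import Rotation as Ro
w=grab('wrist');P=cloud(w);o=robot.get_obs();R=Ro.from_quat(o['tool_rot']).as_matrix();p=np.array(o['position'])
W=P.reshape(-1,3);Q=(W-p)@R*1000;z=W[:,2]*1000
rb=(abs(z-73)<7)&(abs(Q[:,1])<25)&(abs(Q[:,0])<45)
t=Q[rb];r=cv2.minAreaRect(t[:,:2].astype(np.float32));print('rib',np.round(r[0],1),np.round(r[1],1),round(r[2],1),'z',np.percentile(z[rb],[50,90]).round(1))
rm=(abs(z-50)<4)&(abs(Q[:,1])<45)&(abs(Q[:,0])<75);t=Q[rm]
r=cv2.minAreaRect(t[:,:2].astype(np.float32));print('rim',np.round(r[0],1),np.round(r[1],1),round(r[2],1),'z',np.median(z[rm]).round(1),'x',np.percentile(t[:,0],[.5,99.5]).round(1),'y',np.percentile(t[:,1],[.5,99.5]).round(1))
E
python3 seat.py; python3 go.py
```

```text
time: 19.83
position: [0.4785, 0.2996, 0.147]
tool_rot: [-0.012, 1.0, 0.0, 0.001]
ft_force: [-0.3, 1.1, -0.5]
grip_width: 0.0628
grip_force: 0.0
rib [1.2 0.7] [59.9 14. ] 0.3 z [75.7 76.5]
rim [ 1.4 -0.4] [ 58.2 118.5] 89.6 z 48.4 x [-57.   60.3] y [-29.3  28.4]
now [477.8 299.2 146. ] 91.4 t 19.9 F [-0.8  0.3  0. ] w 67.0 gf 0.0
```

```bash

python3 -m pendant '[{"jaw":1,"linear":[0.15,-0.05,1],"twist":-0.4},{"jaw":1,"linear":[0,0,1],"twist":0},{"jaw":1,"linear":[0,0,0],"twist":0},{"jaw":1,"linear":[0,0,0],"twist":0},{"jaw":1,"linear":[0,0,0],"twist":0},{"jaw":1,"linear":[0,0,2],"twist":0},{"jaw":1,"linear":[0,0,2],"twist":0},{"jaw":1,"linear":[0,0,2],"twist":0},{"jaw":1,"linear":[0,0,2],"twist":0},{"jaw":1,"linear":[0,0,1],"twist":0},{"jaw":1,"linear":[0,0,0],"twist":0},{"jaw":1,"linear":[0,0,0],"twist":0}]' 40
python3 go.py
python3 -m pendant '[{"jaw":0,"linear":[0,0,0],"twist":0},{"jaw":0,"linear":[0,0,0],"twist":0},{"jaw":0,"linear":[0,0,0],"twist":0},{"jaw":0,"linear":[0,0,0],"twist":0},{"jaw":0,"linear":[0,0,0],"twist":0},{"jaw":0,"linear":[0,0,0],"twist":0},{"jaw":0,"linear":[0,0,0],"twist":0},{"jaw":0,"linear":[0,0,0],"twist":0}]' 40
python3 - <<'E'
from meas import *
c=grab('top');P=cloud(c);s=.7
u0,u1,v0,v1=[int(x*s) for x in (265,455,215,280)]
Q=P[v0:v1,u0:u1].reshape(-1,3)*1000
Q=Q[(Q[:,2]>28)&(Q[:,2]<58)&(Q[:,0]<720)]
print('x pct',np.percentile(Q[:,0],[.5,99.5]))
e=Q[Q[:,2]>44]
r=cv2.minAreaRect(e[:,:2].astype(np.float32));print('endwalls',r)
h,ed=np.histogram(e[:,1],bins=np.arange(-230,240,5));print([(int(a),int(n)) for a,n in zip(ed,h) if n>3])
l=Q[abs(Q[:,2]-34)<4]
h,ed=np.histogram(l[:,0],bins=np.arange(600,720,4));print([(int(a),int(n)) for a,n in zip(ed,h) if n>3])
f=P[int(150*s):int(225*s),int(265*s):int(450*s)].reshape(-1,3)*1000;f=f[abs(f[:,2]-85)<6]
A=[f[(abs(f[:,1]-y)<15),0].min() for y in (-150,-75,0,75,150)];print('fan front',np.round(A,1))
E
python3 go.py
```

```text
time: 20.88
position: [0.4768, 0.2989, 0.0362]
tool_rot: [-0.015, 1.0, -0.0, -0.0]
ft_force: [0.3, 0.3, -0.3]
grip_width: 0.0868
grip_force: 0.0
now [476.8 298.9  36.2] 91.8 t 20.9 F [ 0.3  0.3 -0.3] w 86.8 gf 0.0
time: 21.55
position: [0.477, 0.2988, 0.0369]
tool_rot: [-0.016, 1.0, -0.0, 0.0]
ft_force: [0.2, -1.3, 5.9]
grip_width: 0.0579
grip_force: 40.0
x pct [620.88161601 709.31318633]
endwalls ((661.4470825195312, 2.9968414306640625), (72.20855712890625, 412.8544921875), 1.2891135215759277)
[(-205, 13), (-200, 27), (-195, 9), (-70, 12), (-65, 34), (65, 21), (70, 25), (200, 29), (205, 18)]
[(620, 27), (624, 64), (628, 63), (632, 38), (636, 4), (692, 18), (696, 47), (700, 86), (704, 42), (708, 7)]
fan front [757.9 756.  755.9 754.4 750.6]
now [477.  298.8  36.9] 91.8 t 21.6 F [ 0.1 -2.   5.3] w 57.7 gf 40.0
```

```bash

python3 -m pendant '[{"jaw":0,"linear":[0,-0.2,-1.5],"twist":0},{"jaw":0,"linear":[0,-0.5,-2],"twist":0},{"jaw":0,"linear":[0,-1,-2.5],"twist":0},{"jaw":0,"linear":[0,-1,-2.5],"twist":0},{"jaw":0,"linear":[0,-1,-1.5],"twist":0},{"jaw":0,"linear":[-1.5,-1,0],"twist":0},{"jaw":0,"linear":[-2,-1,0],"twist":0},{"jaw":0,"linear":[-2,-1,0],"twist":0},{"jaw":0,"linear":[0,0,0],"twist":0},{"jaw":0,"linear":[0,0,0],"twist":0}]' 40
python3 go.py 640,141,137,1.3 661.5,141,137,1.3
```

```text
time: 22.43
position: [0.5352, 0.2326, 0.1347]
tool_rot: [-0.014, 1.0, 0.0, -0.0]
ft_force: [-0.8, -0.8, -4.9]
grip_width: 0.0577
grip_force: 40.0
now [535.2 232.6 134.7] 91.6 t 22.4 F [-0.8 -0.8 -4.9] w 57.7 gf 40.0
640,141,137,1.3 twist 90.3 shift cm [-9.4  10.27 -0.23]
661.5,141,137,1.3 twist 0.0 shift cm [-0.05  2.15 -0.  ]
```

```bash

python3 -m pendant '[{"jaw":0,"linear":[0,0,0],"twist":7},{"jaw":0,"linear":[0,0,0],"twist":7},{"jaw":0,"linear":[0,0,0],"twist":7},{"jaw":0,"linear":[0,0,0],"twist":7},{"jaw":0,"linear":[0,0,0],"twist":7},{"jaw":0,"linear":[0,0,0],"twist":7},{"jaw":0,"linear":[0,0,0],"twist":7},{"jaw":0,"linear":[0,0,0],"twist":7},{"jaw":0,"linear":[0,0,0],"twist":7},{"jaw":0,"linear":[0,0,0],"twist":7},{"jaw":0,"linear":[0,0,0],"twist":7},{"jaw":0,"linear":[0,0,0],"twist":7}]' 40
python3 -m pendant '[{"jaw":0,"linear":[0,0,0],"twist":6.3},{"jaw":0,"linear":[-2.3,2.5,0],"twist":0},{"jaw":0,"linear":[-2.3,2.5,0],"twist":0},{"jaw":0,"linear":[-2.4,2.6,0],"twist":0},{"jaw":0,"linear":[-2.4,2.6,0],"twist":0},{"jaw":0,"linear":[0,2.15,0],"twist":0},{"jaw":0,"linear":[0,0,0],"twist":0},{"jaw":0,"linear":[0,0,0],"twist":0},{"jaw":0,"linear":[0,0,0],"twist":0},{"jaw":0,"linear":[0,0,0],"twist":0}]' 40
python3 go.py 661.5,141,137,1.3
python3 - <<'E'
from h import *
c=grab('wrist'); cv2.imwrite('pics/w4.png',c['color'])
from scipy.spatial.transform import Rotation as Ro
o=robot.get_obs();R=Ro.from_quat(o['tool_rot']).as_matrix();p=np.array(o['position'])
W=cloud(c).reshape(-1,3);Q=(W-p)@R*1000;z=W[:,2]*1000
np.save('Q.npy',np.c_[Q,z])
for lab,zz in (('end',50),('long',34)):
    m=(abs(z-zz)<3)&(abs(Q[:,1])<60)&(abs(Q[:,0])<110)
    t=Q[m];print(lab,len(t))
    for ax,ed in ((0,np.arange(-110,112,3)),(1,np.arange(-60,62,3))):
        h,e=np.histogram(t[:,ax],bins=ed);print('xy'[ax],[(int(a),int(n)) for a,n in zip(e,h) if n>15])
E
```

```text
time: 23.43
position: [0.5321, 0.2338, 0.1347]
tool_rot: [0.66, 0.752, -0.001, -0.001]
ft_force: [0.3, 0.2, -4.0]
grip_width: 0.0574
grip_force: 40.0
time: 24.27
position: [0.6573, 0.1437, 0.135]
tool_rot: [0.698, 0.717, -0.002, -0.002]
ft_force: [-0.5, 1.0, -3.9]
grip_width: 0.0578
grip_force: 40.0
now [657.3 143.7 135. ] 1.5 t 24.3 F [-0.5  1.  -3.9] w 57.8 gf 40.0
661.5,141,137,1.3 twist 0.2 shift cm [-0.28  0.41 -0.2 ]
end 1850
x [(58, 104), (61, 534), (64, 547), (67, 629), (70, 36)]
y [(-27, 44), (-24, 85), (-21, 88), (-18, 90), (-15, 86), (-12, 87), (-9, 86), (-6, 86), (-3, 85), (0, 85), (3, 85), (6, 85), (9, 85), (12, 85), (15, 84), (18, 84), (21, 85), (24, 86), (27, 84), (30, 86), (33, 86), (36, 81)]
long 746
x [(49, 35), (52, 100), (55, 104), (58, 107), (61, 92), (64, 89), (67, 71), (70, 135)]
y [(-36, 32), (-33, 146), (-30, 144), (-27, 33), (39, 81), (42, 161), (45, 141)]
```

View pics/w4.png

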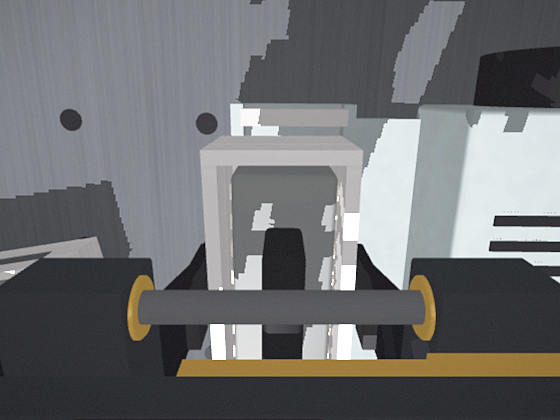

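The picture shows the loaded carrier held over the +y bay, with the bay's end wall at (290,115) beyond it. Next I need the carrier's offset in the hand.

```bash
cat > car.py <<'E'
import numpy as np
Q=np.load('Q.npy');m=(abs(Q[:,2]+13)<5)&(abs(Q[:,1])<40)&(abs(Q[:,0])<75)
t=Q[m];print('rim in hand x',np.percentile(t[:,0],[99.5]),'y at end',np.percentile(t[t[:,0]>50,1],[1,99]),'z',np.median(t[:,2]),'y mid',np.percentile(t[(t[:,0]>35)&(t[:,0]<45),1],[1,99]))
E
python3 car.py
```

```text
rim in hand x [59.32227258] y at end [-29.3822735  27.8301134] z -10.977690472945355 y mid [-29.3117295   27.66473889]
```

```bash

python3 -m pendant '[{"jaw":0,"linear":[-0.28,0.6,1],"twist":0.2},{"jaw":0,"linear":[0,0,1.5],"twist":0},{"jaw":0,"linear":[0,0,1],"twist":0},{"jaw":0,"linear":[0,0,0],"twist":0},{"jaw":0,"linear":[0,0,0],"twist":0},{"jaw":0,"linear":[0,0,0],"twist":0},{"jaw":0,"linear":[0,0,0],"twist":0}]' 40
cat > bay.py <<'E'
# bay walls and held carrier in the TCP frame (mm), from the wrist
from h import *
from scipy.spatial.transform import Rotation as Ro
c=grab('wrist');o=robot.get_obs();R=Ro.from_quat(o['tool_rot']).as_matrix();p=np.array(o['position'])
W=cloud(c).reshape(-1,3);Q=(W-p)@R*1000;z=W[:,2]*1000;np.save('Q.npy',np.c_[Q,z])
l=Q[(abs(z-34)<3)&(abs(Q[:,1])<60)&(Q[:,0]>25)&(Q[:,0]<68)]
n,f=l[l[:,1]<0,1],l[l[:,1]>0,1]
P=lambda a:np.percentile(a,[1,99]).round(1) if len(a)>20 else None
e=Q[(abs(z-50)<3)&(abs(Q[:,1])<30)&(Q[:,0]>45)&(Q[:,0]<85)]
print('near wall',P(n),'far wall',P(f),'end wall x',P(e[:,0]) if len(e) else None)
E
python3 bay.py; python3 car.py; python3 go.py
```

```text
time: 24.9
position: [0.6663, 0.1403, 0.1021]
tool_rot: [0.699, 0.715, 0.001, 0.001]
ft_force: [0.2, -0.0, -4.4]
grip_width: 0.0577
grip_force: 40.0
near wall [-42.9 -35. ] far wall [30.  37.9] end wall x [64.  73.6]
rim in hand x [59.39020328] y at end [-29.07730497  28.09579993] z -11.252015950347982 y mid [-28.95205833  28.02468011]
now [666.4 140.3 102.2] 1.3 t 24.9 F [ 0.5 -0.2 -3.9] w 57.6 gf 40.0
```

```bash

python3 -m pendant '[{"jaw":0,"linear":[0.07,-0.2,0.5],"twist":0},{"jaw":0,"linear":[0,0,0.5],"twist":0},{"jaw":0,"linear":[0,0,0.8],"twist":0},{"jaw":0,"linear":[0,0,0.8],"twist":0},{"jaw":0,"linear":[0,0,0.8],"twist":0},{"jaw":0,"linear":[0,0,0.6],"twist":0},{"jaw":0,"linear":[0,0,0.2],"twist":0},{"jaw":0,"linear":[0,0,0],"twist":0},{"jaw":0,"linear":[0,0,0],"twist":0}]' 40
python3 go.py
```

```text
time: 25.7
position: [0.6638, 0.1408, 0.0591]
tool_rot: [0.699, 0.715, -0.0, -0.0]
ft_force: [0.6, -0.1, -3.8]
grip_width: 0.0579
grip_force: 40.0
now [663.8 140.8  59.1] 1.3 t 25.7 F [ 0.6 -0.1 -3.8] w 57.9 gf 40.0
```

```bash

python3 -m pendant '[{"jaw":0,"linear":[0,0,0.12],"twist":0},{"jaw":0,"linear":[0,0,0.1],"twist":0},{"jaw":0,"linear":[0,0,0],"twist":0}]' 40
python3 -m pendant '[{"jaw":1,"linear":[0,0,0],"twist":0},{"jaw":1,"linear":[0,0,0],"twist":0},{"jaw":1,"linear":[0,0,0],"twist":0},{"jaw":1,"linear":[0,0,0],"twist":0},{"jaw":1,"linear":[0,0,0],"twist":0},{"jaw":1,"linear":[0,0,0],"twist":0},{"jaw":1,"linear":[0,0,-2],"twist":0},{"jaw":1,"linear":[0,0,-3],"twist":0},{"jaw":1,"linear":[0,0,-3],"twist":0},{"jaw":1,"linear":[0,0,-2],"twist":0},{"jaw":1,"linear":[0,0,0],"twist":0},{"jaw":1,"linear":[0,0,0],"twist":0}]' 40
python3 go.py 455,69,150,101; python3 - <<'E'
from h import *
c=grab('wrist'); cv2.imwrite('pics/w5.png',c['color'])
W=cloud(c);q=W.reshape(-1,3)*1000
m=(abs(q[:,0]-664)<40)&(abs(q[:,1]-141)<70)&(q[:,2]>60);h,e=np.histogram(q[m][:,2],bins=np.arange(60,104,2));print(list(zip(e.astype(int),h)))
for s in (-1,1):
    r=m&(abs(q[:,2]-70)<5)&((q[:,0]-664)*s>18); print(s,np.median(q[r],0),r.sum())
E
```

```text
time: 25.95
position: [0.6639, 0.1409, 0.0574]
tool_rot: [0.699, 0.715, 0.0, 0.0]
ft_force: [-0.3, -1.1, -4.3]
grip_width: 0.0577
grip_force: 40.0
time: 26.95
position: [0.6646, 0.1409, 0.1588]
tool_rot: [0.699, 0.715, 0.001, 0.001]
ft_force: [-0.6, -0.3, -0.9]
grip_width: 0.087
grip_force: 0.0
now [664.6 140.9 158.8] 1.3 t 26.9 F [-0.6 -0.3 -0.9] w 87.0 gf 0.0
455,69,150,101 twist -99.7 shift cm [21.95 -3.05  0.88]
[(np.int64(60), np.int64(200)), (np.int64(62), np.int64(311)), (np.int64(64), np.int64(343)), (np.int64(66), np.int64(4200)), (np.int64(68), np.int64(3239)), (np.int64(70), np.int64(2292)), (np.int64(72), np.int64(30)), (np.int64(74), np.int64(12)), (np.int64(76), np.int64(18)), (np.int64(78), np.int64(11)), (np.int64(80), np.int64(15)), (np.int64(82), np.int64(15)), (np.int64(84), np.int64(21)), (np.int64(86), np.int64(14)), (np.int64(88), np.int64(12)), (np.int64(90), np.int64(23)), (np.int64(92), np.int64(68)), (np.int64(94), np.int64(1510)), (np.int64(96), np.int64(609)), (np.int64(98), np.int64(0)), (np.int64(100), np.int64(0))]
-1 [638.57385112 152.1413411   69.93146658] 2105
1 [688.59181714 149.86537352  70.0509434 ] 1811
```

View pics/w5.png

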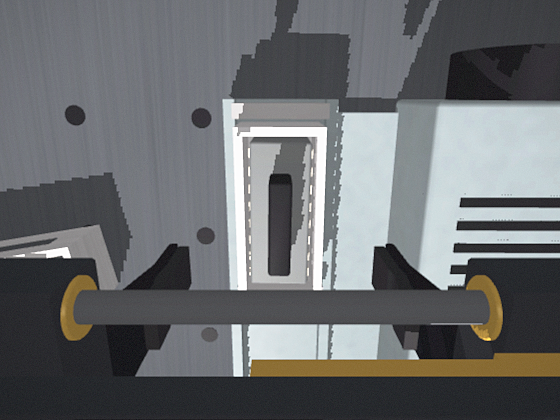

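The picture shows the carrier flat in the +y bay at (280,210), with its rim at 70 mm on both sides. Next, c1.

```bash

python3 -m pendant '[{"jaw":1,"linear":[0,-3,0],"twist":-7},{"jaw":1,"linear":[0,0,0],"twist":-7},{"jaw":1,"linear":[0,0,0],"twist":-7},{"jaw":1,"linear":[0,0,0],"twist":-7},{"jaw":1,"linear":[0,0,0],"twist":-7},{"jaw":1,"linear":[0,0,0],"twist":-7},{"jaw":1,"linear":[0,0,0],"twist":-7},{"jaw":1,"linear":[0,0,0],"twist":-7},{"jaw":1,"linear":[0,0,0],"twist":-7},{"jaw":1,"linear":[0,0,0],"twist":-7},{"jaw":1,"linear":[0,0,0],"twist":-7},{"jaw":1,"linear":[0,0,0],"twist":-7}]' 40
python3 -m pendant '[{"jaw":1,"linear":[0,0,0],"twist":-7},{"jaw":1,"linear":[0,0,0],"twist":-7},{"jaw":1,"linear":[0,0,0],"twist":-1.7},{"jaw":1,"linear":[0,0,0],"twist":0},{"jaw":1,"linear":[0,0,0],"twist":0},{"jaw":1,"linear":[0,0,0],"twist":0}]' 40
python3 go.py 455,69,150,101
```

```text
time: 28.0
position: [0.6322, 0.1401, 0.1546]
tool_rot: [0.038, 0.999, -0.0, -0.002]
ft_force: [0.4, -0.2, 0.1]
grip_width: 0.0869
grip_force: 0.0
time: 28.5
position: [0.633, 0.1401, 0.1559]
tool_rot: [-0.095, 0.995, 0.0, -0.001]
ft_force: [0.0, 1.0, 0.3]
grip_width: 0.0869
grip_force: 0.0
now [633.  140.1 155.9] 100.9 t 28.5 F [0.  1.  0.3] w 86.9 gf 0.0
455,69,150,101 twist -0.1 shift cm [18.83 -3.58  0.59]
```

```bash

python3 -m pendant '[{"jaw":1,"linear":[3.77,-0.72,0.12],"twist":0},{"jaw":1,"linear":[3.77,-0.72,0.12],"twist":0},{"jaw":1,"linear":[3.77,-0.72,0.12],"twist":0},{"jaw":1,"linear":[3.77,-0.72,0.12],"twist":0},{"jaw":1,"linear":[3.77,-0.72,0.12],"twist":0},{"jaw":1,"linear":[0,0,0],"twist":0},{"jaw":1,"linear":[0,0,0],"twist":0},{"jaw":1,"linear":[0,0,0],"twist":0},{"jaw":1,"linear":[0,0,0],"twist":0}]' 40
python3 seat.py; python3 go.py
```

```text
time: 29.25
position: [0.4577, 0.0689, 0.1515]
tool_rot: [-0.096, 0.995, -0.0, 0.001]
ft_force: [-0.1, -0.6, -0.2]
grip_width: 0.0871
grip_force: 0.0
rib [4.  1.6] [13.8 59.3] 89.6 z [75.7 76.5]
rim [2.8 0.7] [118.2  58.3] 0.0 z 48.4 x [-55.4  61.8] y [-28.1  29.5]
now [457.6  69.  151.4] 101.0 t 29.3 F [0.4 0.2 0.3] w 87.1 gf 0.0
```

```bash

python3 -m pendant '[{"jaw":1,"linear":[0.3,0.07,3],"twist":0},{"jaw":1,"linear":[0,0,2],"twist":0},{"jaw":1,"linear":[0,0,2],"twist":0},{"jaw":1,"linear":[0,0,2],"twist":0},{"jaw":1,"linear":[0,0,1.5],"twist":0},{"jaw":1,"linear":[0,0,1],"twist":0},{"jaw":1,"linear":[0,0,0],"twist":0},{"jaw":1,"linear":[0,0,0],"twist":0},{"jaw":0,"linear":[0,0,0],"twist":0},{"jaw":0,"linear":[0,0,0],"twist":0},{"jaw":0,"linear":[0,0,0],"twist":0},{"jaw":0,"linear":[0,0,0],"twist":0}]' 40
python3 -m pendant '[{"jaw":0,"linear":[0,0,0],"twist":0},{"jaw":0,"linear":[0,0,0],"twist":0},{"jaw":0,"linear":[0,0,0],"twist":0},{"jaw":0,"linear":[0,0,0],"twist":0},{"jaw":0,"linear":[0,0,0],"twist":0}]' 40
python3 -m pendant '[{"jaw":0,"linear":[0,0,-2],"twist":0},{"jaw":0,"linear":[0,0,-3],"twist":0},{"jaw":0,"linear":[0,0,-3],"twist":0},{"jaw":0,"linear":[0,0,-2.5],"twist":0},{"jaw":0,"linear":[0,0,0],"twist":7},{"jaw":0,"linear":[0,0,0],"twist":7},{"jaw":0,"linear":[0,0,0],"twist":7},{"jaw":0,"linear":[0,0,0],"twist":7},{"jaw":0,"linear":[0,0,0],"twist":7},{"jaw":0,"linear":[0,0,0],"twist":7},{"jaw":0,"linear":[0,0,0],"twist":7},{"jaw":0,"linear":[0,0,0],"twist":7}]' 40
python3 -m pendant '[{"jaw":0,"linear":[0,0,0],"twist":7},{"jaw":0,"linear":[0,0,0],"twist":7},{"jaw":0,"linear":[0,0,0],"twist":7},{"jaw":0,"linear":[0,0,0],"twist":7},{"jaw":0,"linear":[0,0,0],"twist":7},{"jaw":0,"linear":[0,0,0],"twist":7},{"jaw":0,"linear":[0,0,0],"twist":1.7},{"jaw":0,"linear":[0,0,0],"twist":0},{"jaw":0,"linear":[0,0,0],"twist":0}]' 40
python3 go.py 666.5,6,142,1.3
```

```text
time: 30.3
position: [0.4529, 0.0691, 0.0368]
tool_rot: [-0.096, 0.995, -0.0, 0.001]
ft_force: [0.0, 0.0, 1.2]
grip_width: 0.0682
grip_force: 0.0
time: 30.72
position: [0.4528, 0.0689, 0.0366]
tool_rot: [-0.096, 0.995, -0.0, 0.001]
ft_force: [-0.6, -1.0, 5.4]
grip_width: 0.0577
grip_force: 40.0
time: 31.72
position: [0.4512, 0.0693, 0.1404]
tool_rot: [0.386, 0.923, -0.0, -0.001]
ft_force: [0.7, 0.8, -3.9]
grip_width: 0.0578
grip_force: 40.0
time: 32.47
position: [0.4516, 0.0692, 0.1405]
tool_rot: [0.699, 0.715, -0.001, -0.001]
ft_force: [-0.6, 1.0, -4.3]
grip_width: 0.0572
grip_force: 40.0
now [451.6  69.2 140.5] 1.3 t 32.5 F [-0.6  1.  -4.3] w 57.2 gf 40.0
666.5,6,142,1.3 twist 0.0 shift cm [-6.81 21.34 -0.15]
```

```bash

python3 -m pendant '[{"jaw":0,"linear":[-1.13,3.55,0],"twist":0},{"jaw":0,"linear":[-1.13,3.55,0],"twist":0},{"jaw":0,"linear":[-1.13,3.55,0],"twist":0},{"jaw":0,"linear":[-1.13,3.55,0],"twist":0},{"jaw":0,"linear":[-1.13,3.55,0],"twist":0},{"jaw":0,"linear":[-1.13,3.55,0],"twist":0},{"jaw":0,"linear":[0,0,0],"twist":0},{"jaw":0,"linear":[0,0,0],"twist":0},{"jaw":0,"linear":[0,0,0],"twist":0},{"jaw":0,"linear":[0,0,0],"twist":0}]' 40
python3 bay.py; python3 car.py; python3 go.py 666.9,5.8,142,1.3
```

```text
time: 33.3
position: [0.6647, 0.0067, 0.14]
tool_rot: [0.699, 0.715, -0.001, -0.002]
ft_force: [-0.2, 0.0, -4.1]
grip_width: 0.0578
grip_force: 40.0
near wall [-38.5 -30.4] far wall [34.5 42.4] end wall x [62.6 84.4]
rim in hand x [56.36054681] y at end [-29.15372667  27.76752214] z -11.25238953473056 y mid [-29.16037311  27.80604423]
now [665.    6.7 140.4] 1.3 t 33.4 F [-0.3 -0.3 -4.3] w 57.6 gf 40.0
666.9,5.8,142,1.3 twist 0.0 shift cm [-0.09  0.19 -0.16]
```

```bash

python3 -m pendant '[{"jaw":0,"linear":[0.2,0.23,1.5],"twist":0},{"jaw":0,"linear":[0,0,1.3],"twist":0},{"jaw":0,"linear":[0,0,1],"twist":0},{"jaw":0,"linear":[0,0,0],"twist":0},{"jaw":0,"linear":[0,0,0],"twist":0},{"jaw":0,"linear":[0,0,0],"twist":0},{"jaw":0,"linear":[0,0,0],"twist":0}]' 40
python3 bay.py; python3 car.py; python3 go.py
python3 - <<'E'
import numpy as np
Q=np.load('Q.npy');e=Q[(abs(Q[:,3]-50)<3)&(abs(Q[:,1])<28)&(Q[:,0]>45)&(Q[:,0]<100)]
h,d=np.histogram(e[:,0],bins=np.arange(45,100,1));print([(int(a),int(n)) for a,n in zip(d,h) if n>3])
E
```

```text
time: 33.93
position: [0.6697, 0.008, 0.1036]
tool_rot: [0.699, 0.715, 0.0, 0.001]
ft_force: [1.0, 0.8, -3.7]
grip_width: 0.0576
grip_force: 40.0
near wall [-43.8 -35.7] far wall [29.1 37.1] end wall x [61.3 83.3]
rim in hand x [56.39697751] y at end [-28.9530535   27.89217642] z -11.431415354077854 y mid [-28.9717776  28.0044164]
now [669.8   8.  103.8] 1.3 t 34.0 F [-0.   0.2 -4.2] w 57.6 gf 40.0
[(61, 199), (62, 213), (63, 213), (64, 200), (65, 202), (66, 196), (67, 194), (68, 205), (69, 210), (70, 204), (71, 99), (80, 8), (81, 7), (82, 6), (83, 27), (84, 5), (85, 5), (86, 4), (87, 6), (88, 5), (91, 4), (92, 6), (93, 5), (94, 5), (95, 5), (96, 7), (97, 6), (98, 5)]
```

```bash

python3 -m pendant '[{"jaw":0,"linear":[0.1,-0.28,0.5],"twist":0},{"jaw":0,"linear":[0,0,0.5],"twist":0},{"jaw":0,"linear":[0,0,0.8],"twist":0},{"jaw":0,"linear":[0,0,0.8],"twist":0},{"jaw":0,"linear":[0,0,0.8],"twist":0},{"jaw":0,"linear":[0,0,0.6],"twist":0},{"jaw":0,"linear":[0,0,0.4],"twist":0},{"jaw":0,"linear":[0,0,0.1],"twist":0},{"jaw":0,"linear":[0,0,0.1],"twist":0},{"jaw":0,"linear":[0,0,0],"twist":0}]' 40
python3 go.py
```

```text
time: 34.82
position: [0.6665, 0.009, 0.0571]
tool_rot: [0.699, 0.715, 0.0, 0.0]
ft_force: [0.1, -0.4, -3.5]
grip_width: 0.0574
grip_force: 40.0
now [666.5   9.   57.1] 1.3 t 34.8 F [ 0.1 -0.4 -3.5] w 57.4 gf 40.0
```

```bash

python3 -m pendant '[{"jaw":1,"linear":[0,0,0],"twist":0},{"jaw":1,"linear":[0,0,0],"twist":0},{"jaw":1,"linear":[0,0,0],"twist":0},{"jaw":1,"linear":[0,0,0],"twist":0},{"jaw":1,"linear":[0,0,0],"twist":0},{"jaw":1,"linear":[0,0,0],"twist":0},{"jaw":1,"linear":[0,0,-2],"twist":0},{"jaw":1,"linear":[0,0,-3],"twist":0},{"jaw":1,"linear":[0,0,-3],"twist":0},{"jaw":1,"linear":[0,0,-2],"twist":0},{"jaw":1,"linear":[0,0,0],"twist":0},{"jaw":1,"linear":[0,0,0],"twist":0}]' 40
cat > flat.py <<'E'
import sys
from h import *
x,y=map(float,sys.argv[1:3]);c=grab('wrist');q=cloud(c).reshape(-1,3)*1000
m=(abs(q[:,0]-x)<40)&(abs(q[:,1]-y)<66)
r=m&(q[:,2]>90)&(q[:,2]<100);print('rib z',np.median(q[r],0).round(1),r.sum())
for s in (-1,1):
    r=m&(abs(q[:,2]-70)<5)&((q[:,0]-x)*s>18); print('rim',s,np.median(q[r],0).round(1),r.sum())
r=m&(abs(q[:,2]-70)<5)&(q[:,1]-y>45);print('rim end',np.median(q[r],0).round(1))
E
python3 flat.py 666.5 9
python3 -m pendant '[{"jaw":1,"linear":[0,-3,0],"twist":-7},{"jaw":1,"linear":[0,0,0],"twist":-7},{"jaw":1,"linear":[0,0,0],"twist":-7},{"jaw":1,"linear":[0,0,0],"twist":-7},{"jaw":1,"linear":[0,0,0],"twist":-7},{"jaw":1,"linear":[0,0,0],"twist":-7},{"jaw":1,"linear":[0,0,0],"twist":-7},{"jaw":1,"linear":[0,0,0],"twist":-7},{"jaw":1,"linear":[0,0,0],"twist":-7},{"jaw":1,"linear":[0,0,0],"twist":-7},{"jaw":1,"linear":[0,0,0],"twist":-7},{"jaw":1,"linear":[0,0,0],"twist":-5.2}]' 40
python3 -m pendant '[{"jaw":1,"linear":[0,0,0],"twist":0},{"jaw":1,"linear":[0,0,0],"twist":0},{"jaw":1,"linear":[0,0,0],"twist":0}]' 40
python3 go.py 481.5,-174,150,83.5
```

```text
time: 35.82
position: [0.6672, 0.0089, 0.1589]
tool_rot: [0.699, 0.715, 0.001, 0.001]
ft_force: [-0.3, -0.3, -0.3]
grip_width: 0.0865
grip_force: 0.0
rib z [669.   10.5  95.6] 2189
rim -1 [640.2  19.3  70.2] 1541
rim 1 [690.1  13.6  69.6] 2386
rim end [667.1  61.   69.9]
time: 36.87
position: [0.6349, 0.0085, 0.1548]
tool_rot: [0.054, 0.999, 0.0, -0.002]
ft_force: [0.1, 1.0, 0.1]
grip_width: 0.0869
grip_force: 0.0
time: 37.12
position: [0.6357, 0.0085, 0.156]
tool_rot: [0.058, 0.998, 0.0, -0.001]
ft_force: [0.1, -0.4, 0.0]
grip_width: 0.0867
grip_force: 0.0
now [635.7   8.5 156. ] 83.4 t 37.1 F [ 0.1 -0.4  0. ] w 86.7 gf 0.0
481.5,-174,150,83.5 twist -0.1 shift cm [ 13.25 -19.87   0.6 ]
```

```bash

python3 -m pendant '[{"jaw":1,"linear":[2.2,-3.3,0.1],"twist":0},{"jaw":1,"linear":[2.2,-3.3,0.1],"twist":0},{"jaw":1,"linear":[2.2,-3.3,0.1],"twist":0},{"jaw":1,"linear":[2.2,-3.3,0.1],"twist":0},{"jaw":1,"linear":[2.2,-3.3,0.1],"twist":0},{"jaw":1,"linear":[2.2,-3.3,0.1],"twist":0},{"jaw":1,"linear":[0,0,0],"twist":0},{"jaw":1,"linear":[0,0,0],"twist":0},{"jaw":1,"linear":[0,0,0],"twist":0},{"jaw":1,"linear":[0,0,0],"twist":0}]' 40
python3 seat.py; python3 go.py
```

```text
time: 37.95
position: [0.4835, -0.1727, 0.1512]
tool_rot: [0.057, 0.998, 0.0, 0.0]
ft_force: [-0.1, -0.2, -0.4]
grip_width: 0.0869
grip_force: 0.0
rib [ 1.5 -1.4] [14.  59.4] 89.9 z [75.6 76.5]
rim [ 1.  -2.3] [118.4  58.2] 0.2 z 48.4 x [-57.3  59.8] y [-31.1  26.5]
now [ 483.5 -172.4  151.1] 83.6 t 38.0 F [-0.7  0.2 -1.1] w 87.3 gf 0.0
```

```bash

python3 -m pendant '[{"jaw":1,"linear":[0.1,-0.2,3],"twist":0},{"jaw":1,"linear":[0,0,2],"twist":0},{"jaw":1,"linear":[0,0,2],"twist":0},{"jaw":1,"linear":[0,0,2],"twist":0},{"jaw":1,"linear":[0,0,1.4],"twist":0},{"jaw":1,"linear":[0,0,1],"twist":0},{"jaw":1,"linear":[0,0,0],"twist":0},{"jaw":1,"linear":[0,0,0],"twist":0},{"jaw":0,"linear":[0,0,0],"twist":0},{"jaw":0,"linear":[0,0,0],"twist":0},{"jaw":0,"linear":[0,0,0],"twist":0},{"jaw":0,"linear":[0,0,0],"twist":0}]' 40
python3 -m pendant '[{"jaw":0,"linear":[0,0,0],"twist":0},{"jaw":0,"linear":[0,0,0],"twist":0},{"jaw":0,"linear":[0,0,0],"twist":0},{"jaw":0,"linear":[0,0,0],"twist":0},{"jaw":0,"linear":[0,0,0],"twist":0}]' 40
python3 -m pendant '[{"jaw":0,"linear":[0,0,-2],"twist":0},{"jaw":0,"linear":[0,0,-3],"twist":0},{"jaw":0,"linear":[0,0,-3],"twist":0},{"jaw":0,"linear":[0,0,-2.5],"twist":0},{"jaw":0,"linear":[0,0,0],"twist":7},{"jaw":0,"linear":[0,0,0],"twist":7},{"jaw":0,"linear":[0,0,0],"twist":7},{"jaw":0,"linear":[0,0,0],"twist":7},{"jaw":0,"linear":[0,0,0],"twist":7},{"jaw":0,"linear":[0,0,0],"twist":7},{"jaw":0,"linear":[0,0,0],"twist":7},{"jaw":0,"linear":[0,0,0],"twist":7}]' 40
python3 -m pendant '[{"jaw":0,"linear":[0,0,0],"twist":7},{"jaw":0,"linear":[0,0,0],"twist":7},{"jaw":0,"linear":[0,0,0],"twist":7},{"jaw":0,"linear":[0,0,0],"twist":5.3},{"jaw":0,"linear":[0,0,0],"twist":0},{"jaw":0,"linear":[0,0,0],"twist":0}]' 40
python3 go.py 669.8,-129,142,1.3
```

```text
time: 39.0
position: [0.4819, -0.1755, 0.0379]
tool_rot: [0.057, 0.998, -0.0, 0.001]
ft_force: [0.5, -0.4, 0.4]
grip_width: 0.0681
grip_force: 0.0
time: 39.42
position: [0.4816, -0.1753, 0.0376]
tool_rot: [0.057, 0.998, -0.0, 0.0]
ft_force: [-0.2, 1.1, 7.0]
grip_width: 0.0578
grip_force: 40.0
time: 40.42
position: [0.4803, -0.1747, 0.1409]
tool_rot: [0.522, 0.853, -0.0, -0.002]
ft_force: [0.0, 0.1, -4.7]
grip_width: 0.0577
grip_force: 40.0
time: 40.92
position: [0.4806, -0.1749, 0.1412]
tool_rot: [0.699, 0.715, -0.0, -0.001]
ft_force: [-0.3, 0.0, -5.0]
grip_width: 0.0576
grip_force: 40.0
now [ 480.6 -174.9  141.2] 1.3 t 40.9 F [-0.3  0.  -5. ] w 57.6 gf 40.0
669.8,-129,142,1.3 twist 0.0 shift cm [ 4.16 19.02 -0.08]
```

```bash

python3 -m pendant '[{"jaw":0,"linear":[0.7,3.17,0],"twist":0},{"jaw":0,"linear":[0.7,3.17,0],"twist":0},{"jaw":0,"linear":[0.7,3.17,0],"twist":0},{"jaw":0,"linear":[0.7,3.17,0],"twist":0},{"jaw":0,"linear":[0.7,3.17,0],"twist":0},{"jaw":0,"linear":[0.66,3.17,0],"twist":0},{"jaw":0,"linear":[0,0,0],"twist":0},{"jaw":0,"linear":[0,0,1.5],"twist":0},{"jaw":0,"linear":[0,0,1.3],"twist":0},{"jaw":0,"linear":[0,0,1],"twist":0},{"jaw":0,"linear":[0,0,0],"twist":0},{"jaw":0,"linear":[0,0,0],"twist":0}]' 40
python3 -m pendant '[{"jaw":0,"linear":[0,0,0],"twist":0},{"jaw":0,"linear":[0,0,0],"twist":0},{"jaw":0,"linear":[0,0,0],"twist":0}]' 40
python3 bay.py; python3 car.py; python3 go.py
python3 - <<'E'
import numpy as np
Q=np.load('Q.npy');e=Q[(abs(Q[:,3]-50)<3)&(abs(Q[:,1])<28)&(Q[:,0]>45)&(Q[:,0]<100)]
h,d=np.histogram(e[:,0],bins=np.arange(45,100,1));print([(int(a),int(n)) for a,n in zip(d,h) if n>30])
E
```

```text
time: 41.92
position: [0.6692, -0.1296, 0.1024]
tool_rot: [0.7, 0.714, -0.001, -0.002]
ft_force: [-0.7, -0.6, -4.1]
grip_width: 0.0578
grip_force: 40.0
time: 42.17
position: [0.6713, -0.1301, 0.1052]
tool_rot: [0.7, 0.714, 0.0, 0.001]
ft_force: [-0.3, -0.1, -5.0]
grip_width: 0.0582
grip_force: 40.0
near wall [-42.7 -34.6] far wall [30.2 38.2] end wall x [64.7 74.4]
rim in hand x [57.81509129] y at end [-28.82980526  28.1458763 ] z -10.718071218731344 y mid [-28.9065786   28.08830802]
now [ 671.2 -130.1  105.1] 1.2 t 42.2 F [ 0.2  0.3 -5.1] w 57.7 gf 40.0
[(64, 106), (65, 214), (66, 210), (67, 213), (68, 213), (69, 213), (70, 213), (71, 213), (72, 216), (73, 215), (74, 58), (87, 77)]
```

```bash

python3 -m pendant '[{"jaw":0,"linear":[0.28,-0.18,0.5],"twist":0},{"jaw":0,"linear":[0,0,0.5],"twist":0},{"jaw":0,"linear":[0,0,0.8],"twist":0},{"jaw":0,"linear":[0,0,0.8],"twist":0},{"jaw":0,"linear":[0,0,0.8],"twist":0},{"jaw":0,"linear":[0,0,0.6],"twist":0},{"jaw":0,"linear":[0,0,0.4],"twist":0},{"jaw":0,"linear":[0,0,0.2],"twist":0},{"jaw":0,"linear":[0,0,0.1],"twist":0},{"jaw":0,"linear":[0,0,0],"twist":0}]' 40
python3 go.py
python3 -m pendant '[{"jaw":1,"linear":[0,0,0],"twist":0},{"jaw":1,"linear":[0,0,0],"twist":0},{"jaw":1,"linear":[0,0,0],"twist":0},{"jaw":1,"linear":[0,0,0],"twist":0},{"jaw":1,"linear":[0,0,0],"twist":0},{"jaw":1,"linear":[0,0,0],"twist":0},{"jaw":1,"linear":[0,0,-2],"twist":0},{"jaw":1,"linear":[0,0,-3],"twist":0},{"jaw":1,"linear":[0,0,-3],"twist":0},{"jaw":1,"linear":[0,0,-2],"twist":0},{"jaw":1,"linear":[0,0,0],"twist":0},{"jaw":1,"linear":[0,0,0],"twist":0}]' 40
python3 flat.py 669 -128; python3 go.py 600,-50,225 471,430,225
```

```text
time: 43.05
position: [0.6688, -0.1269, 0.0577]
tool_rot: [0.7, 0.714, -0.0, -0.0]
ft_force: [-1.7, -0.2, -1.7]
grip_width: 0.0579
grip_force: 40.0
now [ 668.8 -126.9   57.7] 1.2 t 43.0 F [-1.7 -0.2 -1.7] w 57.9 gf 40.0
time: 44.05
position: [0.6698, -0.1273, 0.1587]
tool_rot: [0.7, 0.714, 0.001, 0.002]
ft_force: [-0.1, -0.1, -0.6]
grip_width: 0.0869
grip_force: 0.0
rib z [ 671.5 -123.4   95.6] 2195
rim -1 [ 642.5 -115.9   70.2] 1579
rim 1 [ 692.4 -121.2   69.6] 2433
rim end [669.7 -75.9  69.7]
now [ 668.6 -126.9  156.9] 1.2 t 44.1 F [-0.5  0.1 -0.7] w 86.6 gf 0.0
600,-50,225 twist 0.0 shift cm [ 7.83 -6.7  -6.81]
471,430,225 twist 0.0 shift cm [ 48.25 -11.92  -0.  ]
```

```bash

python3 -m pendant '[{"jaw":0,"linear":[2,-1.7,-2.1],"twist":0},{"jaw":0,"linear":[2,-1.7,-2.1],"twist":0},{"jaw":0,"linear":[2,-1.7,-2.1],"twist":0},{"jaw":0,"linear":[2,-1.7,-2.1],"twist":0}]' 20
python3 -m pendant '[{"jaw":0,"linear":[3.9,-0.95,0],"twist":0},{"jaw":0,"linear":[3.9,-0.95,0],"twist":0},{"jaw":0,"linear":[3.9,-0.95,0],"twist":0},{"jaw":0,"linear":[3.9,-0.95,0],"twist":0},{"jaw":0,"linear":[3.9,-0.95,0],"twist":0},{"jaw":0,"linear":[3.9,-0.95,0],"twist":0},{"jaw":0,"linear":[3.9,-0.95,0],"twist":0},{"jaw":0,"linear":[3.9,-0.95,0],"twist":0},{"jaw":0,"linear":[3.9,-0.95,0],"twist":0},{"jaw":0,"linear":[3.9,-0.95,0],"twist":0},{"jaw":0,"linear":[3.9,-0.95,0],"twist":0},{"jaw":0,"linear":[3.9,-0.95,0],"twist":0}]' 20
python3 -m pendant '[{"jaw":0,"linear":[0,0,0],"twist":0},{"jaw":0,"linear":[0,0,0],"twist":0},{"jaw":0,"linear":[0,0,0],"twist":0}]' 20
python3 - <<'E'
from h import *
from scipy.spatial.transform import Rotation as Ro
c=grab('wrist'); cv2.imwrite('pics/w6.png',c['color'])
o=robot.get_obs();R=Ro.from_quat(o['tool_rot']).as_matrix();p=np.array(o['position'])
W=cloud(c).reshape(-1,3);Q=(W-p)@R*1000;m=(abs(W[:,2]-.193)<.006)&(abs(Q[:,1])<60)&(abs(Q[:,0])<80)
t=Q[m];print(len(t),np.percentile(W[m,2],[10,50,90]),cv2.minEnclosingCircle(t[:,:2].astype(np.float32)),np.median(t,0))
E
python3 go.py
```

```text
time: 44.43
position: [0.5971, -0.0475, 0.2392]
tool_rot: [0.7, 0.714, -0.001, -0.002]
ft_force: [0.3, 0.2, 0.9]
grip_width: 0.0677
grip_force: 0.0
time: 45.43
position: [0.4739, 0.4184, 0.2387]
tool_rot: [0.7, 0.714, -0.002, -0.0]
ft_force: [0.3, 0.3, 0.0]
grip_width: 0.0006
grip_force: 0.0
time: 45.68
position: [0.4749, 0.4164, 0.2392]
tool_rot: [0.7, 0.715, -0.002, -0.0]
ft_force: [-1.0, -0.1, -0.1]
grip_width: 0.0005
grip_force: 0.0
3605 [0.19230035 0.19323671 0.19405178] ((16.536619186401367, -1.5477874279022217), 18.94678497314453) [17.93638217 -1.77412609 46.32747448]
now [475.4 415.8 239.6] 1.1 t 45.7 F [0.2 0.5 0.1] w 0.4 gf 0.0
```

View pics/w6.png

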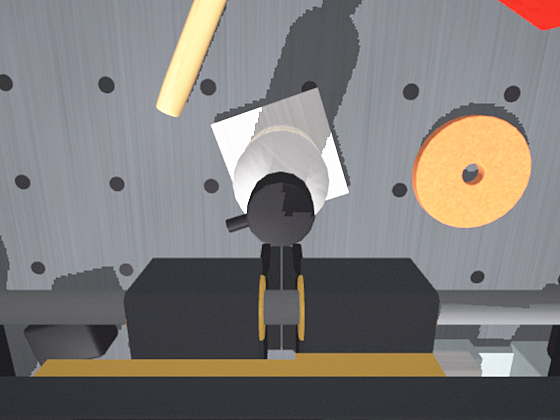

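The black cap is at (282,210), with its nozzle at (237,222). I'll press it now with the closed fingertips.

```bash

python3 -m pendant '[{"jaw":0,"linear":[1.65,-0.15,0],"twist":0},{"jaw":0,"linear":[0,0,0],"twist":0},{"jaw":0,"linear":[0,0,1.3],"twist":0},{"jaw":0,"linear":[0,0,1.2],"twist":0},{"jaw":0,"linear":[0,0,0.5],"twist":0},{"jaw":0,"linear":[0,0,0.4],"twist":0},{"jaw":0,"linear":[0,0,0.3],"twist":0},{"jaw":0,"linear":[0,0,0.2],"twist":0},{"jaw":0,"linear":[0,0,0],"twist":0},{"jaw":0,"linear":[0,0,0],"twist":0}]' 20
python3 -m pendant '[{"jaw":0,"linear":[0,0,0.15],"twist":0},{"jaw":0,"linear":[0,0,0.15],"twist":0},{"jaw":0,"linear":[0,0,0],"twist":0}]' 20
python3 go.py
```

```text
time: 46.57
position: [0.4738, 0.4321, 0.2029]
tool_rot: [0.7, 0.714, -0.001, 0.001]
ft_force: [-1.9, -4.3, 5.9]
grip_width: 0.0006
grip_force: 3.0
time: 46.82
position: [0.4739, 0.4324, 0.2005]
tool_rot: [0.7, 0.714, -0.001, 0.001]
ft_force: [-1.8, -4.1, 7.1]
grip_width: 0.0007
grip_force: 3.6
now [473.9 432.4 200.5] 1.2 t 46.8 F [-1.8 -4.1  7.1] w 0.7 gf 3.6
```

```bash

python3 -m pendant '[{"jaw":0,"linear":[0,0,0.15],"twist":0},{"jaw":0,"linear":[0,0,0.1],"twist":0},{"jaw":0,"linear":[0,0,0],"twist":0},{"jaw":0,"linear":[0,0,0],"twist":0}]' 20
python3 go.py
```

```text
time: 47.15
position: [0.474, 0.4324, 0.2003]
tool_rot: [0.7, 0.714, -0.0, 0.001]
ft_force: [-3.7, -6.6, 17.0]
grip_width: 0.0007
grip_force: 8.3
now [474.  432.4 200.3] 1.2 t 47.1 F [-3.7 -6.6 17. ] w 0.7 gf 8.3
```

```bash

python3 -m pendant '[{"jaw":0,"linear":[0,0,-1],"twist":0},{"jaw":0,"linear":[0,0,-1],"twist":0},{"jaw":0,"linear":[0,0,-2],"twist":0},{"jaw":0,"linear":[0,0,0],"twist":-7},{"jaw":0,"linear":[0,0,0],"twist":-7},{"jaw":0,"linear":[0,0,0],"twist":-7},{"jaw":0,"linear":[0,0,0],"twist":-7},{"jaw":0,"linear":[0,0,0],"twist":-7},{"jaw":0,"linear":[0,0,0],"twist":-7},{"jaw":0,"linear":[0,0,0],"twist":-7},{"jaw":0,"linear":[0,0,0],"twist":-7},{"jaw":0,"linear":[0,0,0],"twist":-7}]' 20
python3 -m pendant '[{"jaw":0,"linear":[0,0,0],"twist":-7},{"jaw":0,"linear":[0,0,0],"twist":-7},{"jaw":0,"linear":[0,0,0],"twist":-7},{"jaw":0,"linear":[0,0,0],"twist":-7},{"jaw":0,"linear":[0,0,0],"twist":-7},{"jaw":0,"linear":[0,0,0],"twist":0},{"jaw":0,"linear":[0,0,0],"twist":0}]' 20
python3 - <<'E'
from h import *
c=grab('side');W=cloud(c).reshape(-1,3);m=(abs(W[:,0]-.472)<.012)&(abs(W[:,1]-.43)<.012)&(W[:,2]>.17)&(W[:,2]<.205);print('cap z',np.percentile(W[m,2],[50,95]),m.sum())
E
python3 go.py 560,0,230 446,-442,180 446,-442,98
```

```text
time: 48.15
position: [0.4741, 0.4341, 0.2367]
tool_rot: [0.221, 0.975, 0.001, 0.0]
ft_force: [-0.8, 0.4, 0.1]
grip_width: 0.0007
grip_force: 0.0
time: 48.73
position: [0.4741, 0.4339, 0.2367]
tool_rot: [-0.078, 0.997, 0.0, 0.0]
ft_force: [0.4, -0.3, -0.1]
grip_width: 0.0007
grip_force: 0.0
cap z [0.19192632 0.19472309] 34
now [474.  433.8 236.6] 99.0 t 48.8 F [-0.1  0.5  0.4] w 0.8 gf 0.0
560,0,230 twist 0.0 shift cm [ -1.71 -44.2    0.66]
446,-442,180 twist 0.0 shift cm [ 18.17 -41.87   5.  ]
446,-442,98 twist 0.0 shift cm [0.  0.  8.2]
```

Cap has sprung back. On to the lever.

```bash

python3 -m pendant '[{"jaw":0,"linear":[-0.15,-3.7,0],"twist":0},{"jaw":0,"linear":[-0.15,-3.7,0],"twist":0},{"jaw":0,"linear":[-0.15,-3.7,0],"twist":0},{"jaw":0,"linear":[-0.15,-3.7,0],"twist":0},{"jaw":0,"linear":[-0.15,-3.7,0],"twist":0},{"jaw":0,"linear":[-0.15,-3.7,0],"twist":0},{"jaw":0,"linear":[-0.15,-3.7,0],"twist":0},{"jaw":0,"linear":[-0.15,-3.7,0],"twist":0},{"jaw":0,"linear":[-0.15,-3.7,0],"twist":0},{"jaw":0,"linear":[-0.15,-3.7,0],"twist":0},{"jaw":0,"linear":[-0.15,-3.7,0],"twist":0},{"jaw":0,"linear":[-0.15,-3.7,0],"twist":0}]' 20
python3 -m pendant '[{"jaw":0,"linear":[1.5,-3.5,0.2],"twist":0},{"jaw":0,"linear":[1.5,-3.5,0.2],"twist":0},{"jaw":0,"linear":[1.5,-3.5,0.2],"twist":0},{"jaw":0,"linear":[1.5,-3.5,0.2],"twist":0},{"jaw":0,"linear":[1.5,-3.5,0.2],"twist":0},{"jaw":0,"linear":[1.5,-3.5,0.2],"twist":0},{"jaw":0,"linear":[1.5,-3.5,0.2],"twist":0},{"jaw":0,"linear":[1.5,-3.5,0.2],"twist":0},{"jaw":0,"linear":[1.5,-3.5,0.2],"twist":0},{"jaw":0,"linear":[1.5,-3.5,0.2],"twist":0},{"jaw":0,"linear":[1.5,-3.5,0.2],"twist":0},{"jaw":0,"linear":[1.5,-3.5,0.2],"twist":0}]' 20
python3 -m pendant '[{"jaw":0,"linear":[0,0,0],"twist":0},{"jaw":0,"linear":[0,0,0],"twist":0},{"jaw":0,"linear":[0,0,0],"twist":0}]' 20
python3 go.py 446,-442,98,99 543,-426.5,98,99
```

```text
time: 49.78
position: [0.5628, -0.0036, 0.2369]
tool_rot: [-0.079, 0.997, 0.0, 0.0]
ft_force: [-0.3, 0.1, 0.7]
grip_width: 0.0004
grip_force: 0.0
time: 50.78
position: [0.4511, -0.447, 0.2127]
tool_rot: [-0.078, 0.997, -0.0, 0.0]
ft_force: [0.8, 0.3, 0.2]
grip_width: 0.0003
grip_force: 0.0
time: 51.03
position: [0.4515, -0.4447, 0.2123]
tool_rot: [-0.079, 0.997, 0.001, -0.0]
ft_force: [-0.6, 0.4, -0.1]
grip_width: 0.0003
grip_force: 0.0
now [ 451.5 -444.7  212.3] 99.0 t 51.0 F [-0.6  0.4 -0.1] w 0.3 gf 0.0
446,-442,98,99 twist 0.0 shift cm [ 0.5   0.35 11.43]
543,-426.5,98,99 twist 0.0 shift cm [-9.82  0.01 -0.  ]
```

```bash

python3 -m pendant '[{"jaw":0,"linear":[0.8,0.4,0],"twist":0},{"jaw":0,"linear":[0,0,0],"twist":0},{"jaw":0,"linear":[0,0,3],"twist":0},{"jaw":0,"linear":[0,0,3],"twist":0},{"jaw":0,"linear":[0,0,3],"twist":0},{"jaw":0,"linear":[0,0,2.4],"twist":0},{"jaw":0,"linear":[0,0,0],"twist":0},{"jaw":0,"linear":[0,0,0],"twist":0}]' 20
python3 -m pendant '[{"jaw":0,"linear":[-1,0,0],"twist":0},{"jaw":0,"linear":[-1,0,0],"twist":0},{"jaw":0,"linear":[-1,0,0],"twist":0},{"jaw":0,"linear":[-1,0,0],"twist":0},{"jaw":0,"linear":[-1,0,0],"twist":0},{"jaw":0,"linear":[-1,0,0],"twist":0},{"jaw":0,"linear":[-1,0,0],"twist":0},{"jaw":0,"linear":[-1,0,0],"twist":0},{"jaw":0,"linear":[-1,0,0],"twist":0},{"jaw":0,"linear":[-0.6,0,0],"twist":0}]' 20
python3 -m pendant '[{"jaw":0,"linear":[-0.3,0,0],"twist":0},{"jaw":0,"linear":[-0.3,0,0],"twist":0},{"jaw":0,"linear":[0,0,0],"twist":0}]' 20
python3 go.py
```

```text
time: 51.7
position: [0.4429, -0.4407, 0.0979]
tool_rot: [-0.08, 0.997, 0.001, -0.001]
ft_force: [0.0, -0.2, 0.7]
grip_width: 0.0003
grip_force: 0.0
time: 52.53
position: [0.5392, -0.4265, 0.0981]
tool_rot: [-0.08, 0.997, 0.0, -0.0]
ft_force: [-0.9, -1.8, -1.0]
grip_width: 0.0006
grip_force: 0.6
time: 52.78
position: [0.5436, -0.4257, 0.0981]
tool_rot: [-0.08, 0.997, 0.001, -0.001]
ft_force: [-1.0, -0.1, -1.3]
grip_width: 0.0003
grip_force: 0.3
now [ 543.6 -425.7   98.1] 99.2 t 52.8 F [-1.  -0.1 -1.3] w 0.3 gf 0.3
```

```bash

python3 -m pendant '[{"jaw":0,"linear":[-0.3,0,0],"twist":0},{"jaw":0,"linear":[-0.2,0,0],"twist":0},{"jaw":0,"linear":[0,0,0],"twist":0}]' 20
python3 -m pendant '[{"jaw":0,"linear":[-0.2,0,0],"twist":0},{"jaw":0,"linear":[0,0,0],"twist":0},{"jaw":0,"linear":[0,0,0],"twist":0}]' 20
python3 go.py
```

```text
time: 53.03
position: [0.5446, -0.4255, 0.098]
tool_rot: [-0.08, 0.997, 0.001, -0.004]
ft_force: [-9.8, -2.0, 2.1]
grip_width: 0.0005
grip_force: 4.8
time: 53.28
position: [0.5448, -0.4254, 0.098]
tool_rot: [-0.08, 0.997, 0.002, -0.006]
ft_force: [-13.0, -3.7, 2.9]
grip_width: 0.0005
grip_force: 6.5
now [ 544.8 -425.4   98. ] 99.2 t 53.3 F [-13.   -3.7   2.9] w 0.5 gf 6.5
```

At the stop. I'll back away, rise, move clear and check the final scene.

```bash

python3 -m pendant '[{"jaw":0,"linear":[1.5,0,0],"twist":0},{"jaw":0,"linear":[2.5,0,0],"twist":0},{"jaw":0,"linear":[0,0,-3.5],"twist":0},{"jaw":0,"linear":[0,0,-3.5],"twist":0},{"jaw":0,"linear":[0,0,-3.5],"twist":0},{"jaw":0,"linear":[0,3.5,0],"twist":0},{"jaw":0,"linear":[0,3.5,0],"twist":0},{"jaw":0,"linear":[0,3.5,0],"twist":0},{"jaw":0,"linear":[0,3.5,0],"twist":0},{"jaw":0,"linear":[0,0,0],"twist":0},{"jaw":0,"linear":[0,0,0],"twist":0},{"jaw":0,"linear":[0,0,0],"twist":0}]' 20
python3 - <<'E'
from meas import *
c=grab('top');P=cloud(c);print('ball',rect(P,[353,385,185,228],.075,.115))
cv2.imwrite('pics/end.png',cv2.resize(c['color'][100:320,40:470],None,fx=1.8,fy=1.8,interpolation=cv2.INTER_CUBIC))
E
python3 go.py
```

```text
time: 54.28
position: [0.4898, -0.2941, 0.2044]
tool_rot: [-0.08, 0.997, -0.001, 0.001]
ft_force: [-0.6, 0.2, -0.1]
grip_width: 0.0006
grip_force: 0.0
ball [ 573.4 -435.4    5.5    0.    61.9  100.8    2. ]
now [ 489.9 -294.7  204.3] 99.1 t 54.3 F [ 0.2 -0.4  0.9] w 0.4 gf 0.0
```

View pics/end.png

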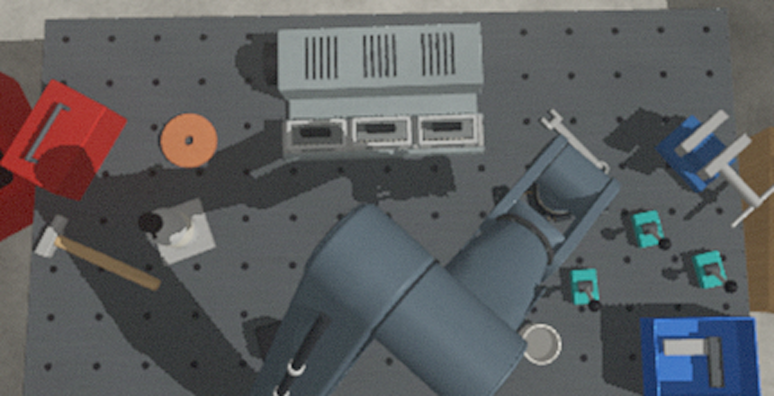

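The picture shows three loaded carriers in the bays at (317,133), (381,130) and (449,128), but the arm hides the lever. I'll move aside and check it.

```bash

python3 -m pendant '[{"jaw":0,"linear":[0,3.8,0],"twist":0},{"jaw":0,"linear":[0,3.8,0],"twist":0},{"jaw":0,"linear":[0,3.8,0],"twist":0},{"jaw":0,"linear":[0,3.8,0],"twist":0},{"jaw":0,"linear":[0,3.8,0],"twist":0},{"jaw":0,"linear":[0,3.8,0],"twist":0},{"jaw":0,"linear":[0,3.8,0],"twist":0},{"jaw":0,"linear":[0,0,0],"twist":0},{"jaw":0,"linear":[0,0,0],"twist":0},{"jaw":0,"linear":[0,0,0],"twist":0},{"jaw":0,"linear":[0,0,0],"twist":0}]' 20
python3 - <<'E'
from meas import *
c=grab('top');P=cloud(c);print('ball',rect(P,[353,385,185,228],.075,.115))
q=P.reshape(-1,3)*1000;m=(abs(q[:,0]-468)<25)&(abs(q[:,1]-428)<25)&(q[:,2]>170);print('cap z',np.median(q[m],0))
E
```

```text
time: 55.25
position: [0.4481, -0.0324, 0.2038]
tool_rot: [-0.079, 0.997, -0.0, 0.001]
ft_force: [0.2, 0.8, -0.4]
grip_width: 0.0003
grip_force: 0.0
ball [ 561.3 -424.8   29.5   22.5   -9.8  108.9   50. ]
cap z [470.2012168  424.42781649 191.28957683]
```

The ball is back at its original position (561,−425) and the cap is up, so I'm handing in.

```bash
python3 -c "
from rig import robot
print(robot.hand_in())"
```

```text
the job is handed in; nothing more can be done
None
```

The refit is done and handed in at about 55 s: lever isolated, all three elements seated in carriers, all three carriers flat in the bays, the cap pressed fully down and sprung back, and the lever returned to where it started; the hand-in gave no verdict.

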